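# Slide the sample pan to its loading place and scoop the grinding pebbles into it

## Robot

A 6-joint arm with a two-finger parallel gripper is mounted at the origin on the work surface. World frame = base frame: x ahead of the robot, y to its left, z up, the work surface at z = 0. Lengths are in m, angles in rad, forces in N, time in s.
With the tool pointing down it reaches from about 0.325 to 0.775 m from the base axis. Payload 5.5 kg.
Tool frame: the origin (TCP) lies midway between the tips of the shut fingers; the grasp point (between the pads) lies 19 mm behind it; x points along the fingers, y is the direction in which the jaws open and shut, and the axes are right-handed (so a half turn about x gives the same grasp; the last joint's range is limited). The gripper opens to 88 mm and grips with 3 to 60 N. Pads are 20 mm wide; open, the fingers measure 115 mm over their backs; the gripper's body (75 mm by 178 mm) begins 61 mm behind the grasp point.
Start: joints at [1.123, 0.091, 1.231, -0, 1.82, -0.057], TCP at [0.229, 0.555, 0.2] pointing down, gripper open.
Joint ranges: [-2.87, 2.87], [-0.86, 2.18], [0.17, 2.46], [-1.51, 4.65], [0.06, 2.69], [-2.65, 2.65]. Speed limits (rad/s): [2.57, 2.57, 3.01, 3.14, 3.14, 3.14].

## Interface

Orientations are given as a 3x3 rotation matrix whose columns are the frame's x, y, z axes.
In Python, from station import env, cams gives the robot as it stands.
- The arm moves only by the tool move_arm, never from a script. Its argument "moves" is a list of rows, each an object with "travel": the shift along the tool's x, y, z in m, a list of three; "rot": the turn, a rotation vector about the tool's x, y, z in rad, a list of three. In form: [{"travel": [dx, dy, dz], "rot": [rx, ry, rz]}, ...]. A call has 1 to 8 rows; each row is the pose to reach, as a shift and turn from the pose measured when the call began, along the tool's axes at that moment; what a row does not reach only later rows make up. A row lasts 1/12 s, in which the tool goes at most 41.7 mm and 7.16 degrees, less where a joint would pass 70% of its speed; a pose out of reach is approached as far as the arm can. A call with a gripper value outside its range is refused whole. "grip" is the finger opening in m, from 0 to 0.0878, set as the call begins (left out, the last holds). The fingers move at their own pace and stop on an object; "squeeze" is the grip in N (left out, the last holds). Time passes only in rows, so rows that repeat a pose let the fingers close. It gives the time, the measured TCP pose, the force and the opening at its end, in the units of the state.
- env.get_state(): the state, without advancing time (a new reading comes with each control period).
- cams.grab_frame(name): name is "scene" or "side" or "wrist"; returns a dict with "color" (400x640x3 uint8, red, green, blue), "camera_matrix" (3x3 intrinsics, pixels), "D" ([k1, k2, p1, p2, k3] as OpenCV has them; the pictures are not rectified), "extrinsics" (4x4, takes a point from world to camera coordinates). Camera axes: x right, y down, z forward; pixel columns grow to the right and rows downward; lengths in m; the calibration is good to about 2 mm. A picture is of the moment at which its call begins. There is no depth.
- env.sign_off(): hands the job in, once; it reports no verdict.
Trained networks look in a picture, given as the dict that the camera call returned (one of the last four; its "shot" number tells which), for a name from the list of things; names that differ only in an ending like _2 or _b are one class to them, and where a whole thing is asked for, a point or a joint stands for the part that bears it (a point fixed in the world has none). Each returns a list of dicts, best first, with "conf" (0 to 1); they miss things now and then, are a little off and sometimes report something else, mostly with a low value. They report only what shows in the picture. A call takes as long as a camera call. They do not tell look-alikes from the thing itself.
- cams.outline_of(picture, query): "pixels" (400x640 bool, what is visible of it) and "extent" ([left, top, right, bottom] in pixels, round what is visible of it).
The state is a dict: "time_s": time; "qpos": joint angles; "joint_vel": joint speeds; "tau": joint torques, N m; "eef_pos": TCP position; "eef_rot": TCP orientation; "ft_force": force on the tool from outside, world axes, zero at the start; "moment": the same for the moment, N m; "gripper_width": opening from 0.0 (shut) to 1.0 (fully open).
Only numpy, scipy, OpenCV 4.12 (cv2) and the standard library are available. Lean on these libraries where they do the work, as an engineer would, in place of code of your own. Each camera call takes 0.05 s, during which the arm holds its last target. There are 200 camera calls.

## Task

On the cold two-place hot plate, slide the steel pan sideways, without lifting or tipping it, from the ring mark it stands on to the centre of the other, empty ring mark. Then take the hand scoop, scoop the two ceramic pebbles out of the tray and tip both into the pan, never touching the pebbles with the fingers. Finally set the scoop back upright on its cork mat and leave the bottle, beaker and brass weight where they stand.

Things in the scene. Friction and masses are not known exactly. Their poses are not given: they have to be found in the camera images.
- hotplate: Two-place laboratory hot plate, fixed, a slab 220 (x) x 400 (y) x 40 mm high, white with a dark steel top. Origin at the centre of its underside. The two ring marks lie on its top, 95 mm either side of its centre along its y axis.
- mark_start: Painted white ring, 166 mm outer diameter, flat on the hot plate's top (z = 40 mm), on which the pan stands at the start. Origin at its centre.
- mark_goal: The other white ring of the same size, empty at the start: the pan must come to stand centred on it. Origin at its centre.
- pan: Round open steel pan, 0.5 kg, outer diameter 146 mm at the base and 150 at the rim, 50 mm high, wall 4, inner floor 5 mm up. A flat handle 20 mm wide, 8 thick, points along the pan's -x axis, from 72 to 172 mm from the centre, its middle 36 mm above the underside. Origin at the centre of its underside.
- tray: Grey open tray, fixed, 230 (x) x 106 (y) mm, inside 94 mm wide; origin on the bench, axes as its sides. Level floor, face 6 mm above the bench, from x = -135 to +65 mm. At +65 the far wall is a ramp rising outwards at 65 degrees to the floor, to x = 83 mm, 44 mm high. Front wall (x = -137) 12 mm, side walls 38 mm above the floor.
- tray_low (a point): Middle of the line where the tray's floor meets the far ramp, on the upper face. Same axes as the tray.
- pebble1_center (a point): Centre of a chunky white ceramic grinding pebble in the tray, one of two alike: round, flat-bottomed with bevelled edges, 33 mm diameter, 28 mm high, 40 g; it stands on its flat.
- pebble2_center (a point): Centre of a chunky white ceramic grinding pebble in the tray, one of two alike: round, flat-bottomed with bevelled edges, 33 mm diameter, 28 mm high, 40 g; it stands on its flat.
- scoop: Aluminium scoop, 0.12 kg, on the mat. Origin: centre of the bowl's underside; x out of the open front, z up. Bowl 80 (x) x 84 (y) mm, floor 2, inner width 79; back wall 36 high; side walls 36 high behind x = -5, 18 high from there to the front. Wooden handle, 18 (y) x 20 mm section, leans 25 degrees back to -x from vertical, from (-44, 0, 20) to (-95, 0, 129) mm.
- scoop_grip (a point): Point on the handle's axis where to hold the scoop: (-75.7, 0, 88) mm from the scoop's origin. Same axes as the scoop; pinch the handle across y.
- scoop_bowl (a point): Point inside the bowl, 18 mm above the centre of its underside.
- scoop_lip (a point): Middle of the bowl's front lower edge, 40 mm in front of the scoop's origin.
- mat: Flat cork mat, fixed, 180 (x) x 130 (y) x 4 mm, where the scoop lives. Origin at the centre of its underside. The scoop stands with its bowl's centre some 15 mm from the mat's centre towards the mat's +x.
- bottle: Bystander: closed amber glass bottle, 60 mm diameter, 140 mm high. Origin at the centre of its underside.
- beaker: Bystander: glass beaker, 70 mm diameter, 85 mm high. Origin at the centre of its underside.
- weight: Bystander: brass knobbed weight, 56 mm diameter, 80 mm high. Origin at the centre of its underside.
There are look-alikes about, which are no part of the job. Leave any green or red look-alike of the part that bears pebble2_center alone. What is shaped like the pan but purple is not meant.

How it is judged:
By the outcome, as a careful person would: the job done as asked, in the order asked, and still so for the second after the job is handed in, with the robot touching nothing.
It also fails if it takes over 72 s, if anything falls off the work surface, if the arm or the gripper's body presses on something with over 40 N, if the wrist force passes 120 N, or if a joint passes its speed limit or range.

## Working session

There is one attempt and no reset: what is moved stays moved. The work goes in short steps, Python scripts to look and compute and a tool call to move; the robot and the scene stay as the last step left them, time stands still between calls to the robot, and variables do not carry over. Pictures are saved under pics/ and viewed, about 8 in all and at most 12, crops included, and the job is handed in when it is done.

Besides the shell and the picture viewer there is one more tool, called after ">>>" as name([rows], argument=value, ...), one row to a line, values as JSON. move_arm: Moves the arm, as the interface text tells. Its arguments: {"type":"object","properties":{"moves":{"type":"array"},"grip":{"type":"number"},"squeeze":{"type":"number"}},"required":["moves"]}

```bash
ls; mkdir -p pics; cat > h.py <<'E'
import numpy as np, cv2, json
from station import env, cams
def ray(pic,uv):
    uv=np.array(uv,float).reshape(-1,1,2)
    n=cv2.undistortPoints(uv,np.array(pic["camera_matrix"]),np.array(pic["D"],float)).reshape(-1,2)
    E=np.array(pic["extrinsics"]);R=E[:3,:3];t=E[:3,3]
    return -R.T@t,(np.c_[n,np.ones(len(n))]@R)
def onz(pic,uv,z):
    c,d=ray(pic,uv); return c+d*((z-c[2])/d[:,2])[:,None]
def proj(pic,P):
    E=np.array(pic["extrinsics"]);r,_=cv2.Rodrigues(E[:3,:3])
    return cv2.projectPoints(np.array(P,float).reshape(-1,1,3),r,E[:3,3],np.array(pic["camera_matrix"]),np.array(pic["D"],float))[0].reshape(-1,2)
def save(pic,f): cv2.imwrite("pics/"+f,np.ascontiguousarray(pic["color"][:,:,::-1]))
E
python3 - <<'E'
from h import *
np.set_printoptions(precision=4,suppress=True)
s=env.get_state();print(s)
for c in("scene","side"):
    p=cams.grab_frame(c);save(p,c+"0.png")
    print(c,ray(p,[[320,200]]))
    for n in("hotplate","mark_start","mark_goal","pan","tray","pebble1_center","scoop","mat","bottle","beaker","weight"):
        for o in cams.outline_of(p,n)[:5]:
            m=o["pixels"];ys,xs=np.nonzero(m)
            print(n,round(o["conf"],2),o["extent"],xs.mean().round(1),ys.mean().round(1),len(xs))
E
```

```text
pics
{'time_s': 0.0, 'qpos': array([ 1.1233,  0.0918,  1.2319,  0.    ,  1.8198, -0.0567]), 'joint_vel': array([-0.0007, -0.0004,  0.0005, -0.0013, -0.0004,  0.0017]), 'tau': array([ -0.0008, -44.6443, -40.6445,   0.0698,   0.0291,  -0.0001]), 'eef_pos': array([0.2284, 0.5545, 0.1989]), 'eef_rot': array([[-0.0008,  0.3809,  0.9246],
       [-0.0017,  0.9246, -0.3809],
       [-1.    , -0.0019, -0.0001]]), 'ft_force': array([ 0.0691, -0.2714, -0.7475]), 'moment': array([-0.0135,  0.0622, -0.041 ]), 'gripper_width': 0.9993468939415143}
scene (array([ 1.0511, -0.3389,  0.684 ]), array([[-0.6342,  0.3899, -0.6676]]))
hotplate 0.91 [325.8, 160.1, 501.7, 273.3] 410.0 223.6 5664
hotplate 0.7 [412.3, 176.0, 477.4, 216.0] 443.9 193.0 2006
mark_start 0.74 [348.8, 205.0, 412.6, 237.3] 370.8 228.4 366
mark_goal 0.85 [409.7, 175.6, 476.2, 215.9] 443.6 192.9 1989
pan 0.83 [357.0, 157.6, 426.0, 241.0] 386.2 205.3 3272
pan 0.8 [328.0, 114.2, 372.6, 160.6] 347.8 133.0 1616
pan 0.72 [142.8, 168.9, 226.7, 217.3] 175.0 193.0 2659
pan 0.29 [165.8, 238.8, 217.7, 340.3] 191.6 302.9 2668
tray 0.6 [250.0, 22
[... 736 characters left out ...]
169.3] 321.9 155.1 762
pan 0.9 [276.7, 162.5, 352.1, 204.1] 326.8 181.0 1899
pan 0.58 [191.1, 160.0, 253.4, 198.1] 214.3 178.1 1569
pan 0.56 [173.4, 276.6, 269.2, 356.0] 210.5 320.2 4143
tray 0.78 [310.9, 230.0, 405.1, 277.8] 354.2 254.2 3525
pebble1_center 0.62 [373.6, 255.4, 383.1, 261.2] 376.7 256.6 91
scoop 0.76 [337.3, 284.2, 396.9, 349.2] 371.1 319.1 1896
mat 0.58 [335.8, 301.9, 415.0, 358.2] 373.4 332.6 2210
mat 0.25 [304.8, 188.2, 358.2, 209.0] 331.6 199.6 253
bottle 0.59 [401.4, 182.7, 425.4, 228.2] 417.3 207.6 788
beaker 0.55 [393.9, 164.1, 418.2, 197.7] 402.1 181.6 593
beaker 0.5 [337.2, 283.8, 397.4, 346.7] 370.8 318.8 1926
weight 0.66 [431.1, 263.0, 455.2, 291.9] 441.4 277.8 590
```

```bash
python3 - <<'E'
import cv2
a=cv2.imread("pics/scene0.png")[90:400,120:520];cv2.imwrite("pics/a.png",cv2.resize(a,None,fx=2,fy=1.9355,interpolation=2))
a=cv2.imread("pics/side0.png")[120:380,160:500];cv2.imwrite("pics/b.png",cv2.resize(a,None,fx=2.3,fy=2.3,interpolation=2))
E
```

```text
(no output)
```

View pics/a.png

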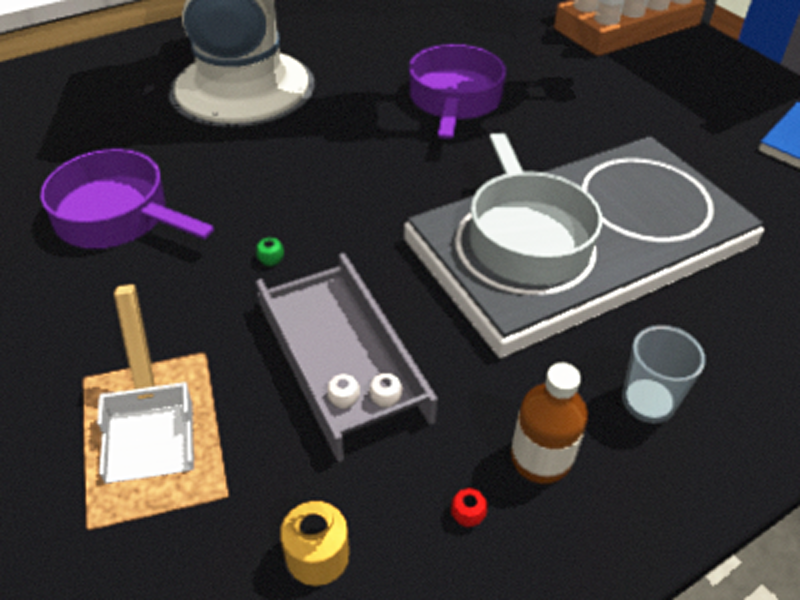

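View pics/b.png

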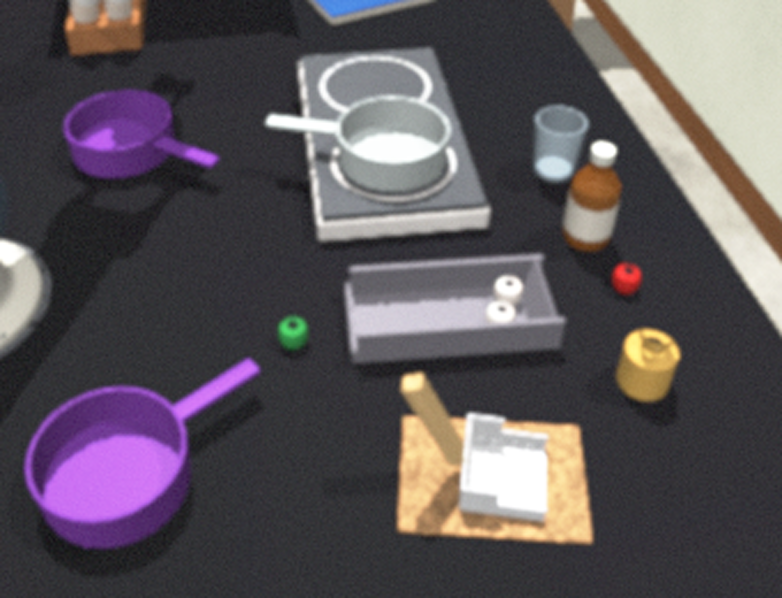

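The scene crop shows the steel pan on the near ring at full-image (388,207), the empty ring at (443,193), the pebbles at (291,292) and (313,292), and the scoop on its mat at (192,310). The purple pans and the green and red pebbles are decoys. The side view agrees. Next I fit poses by silhouette in both views.

```bash
cat > fit.py <<'E'
from h import *
from scipy.optimize import minimize
def box(x0,x1,y0,y1,z0,z1): return np.array([[x,y,z] for x in(x0,x1) for y in(y0,y1) for z in(z0,z1)])/1e3
a=np.linspace(0,2*np.pi,40)
def cyl(r0,r1,z0,z1): return np.r_[np.c_[r0*np.cos(a),r0*np.sin(a),0*a+z0],np.c_[r1*np.cos(a),r1*np.sin(a),0*a+z1]]/1e3
def hand():
    ax=np.array([-51,0,109.])/np.hypot(51,109);n=np.array([ax[2],0,-ax[0]]);P=[]
    for e in([-44,0,20],[-95,0,129]):
        for i in(-10,10):
            for j in(-9,9): P.append(np.array(e)+n*i+[0,j,0])
    return np.array(P)/1e3
M={"pan":[cyl(73,75,0,50),box(-172,-72,-10,10,32,40)],
"hotplate":[box(-110,110,-200,200,0,40)],
"tray":[box(-137,65,-53,53,0,6),box(-137,-135,-53,53,0,18),box(-137,83,-53,-47,0,44),box(-137,83,47,53,0,44),np.r_[box(64,66,-53,53,0,6),box(82,84,-53,53,0,44)]],
"scoop":[box(-40,-38,-42,42,0,36),box(-40,-5,-42,-39.5,0,36),box(-40,-5,39.5,42,0,36),box(-40,40,-42,42,0,18),hand()],
"mat":[box(-90,90,-65,65,0,4)]}
def sil(pic,parts,x,y,yaw,z,W=4):
    im=np.zeros((400*W,640*W),np.uint8);c,s=np.cos(yaw),np.sin(yaw)
    for p in parts:
        q=proj(pic,p@np.array([[c,s,0],[-s,c,0],[0,0,1]])+[x,y,z])
        cv2.fillConvexPoly(im,cv2.convexHull(((q+.5)*W-.5).round().astype(np.int32)),1)
    return cv2.resize(im.astype(np.float32),(640,400),interpolation=cv2.INTER_AREA)
def fit(name,data,x0,z,parts=None):
    parts=parts or M[name]
    def f(v):
        s=0
        for pic,m in data:
            q=sil(pic,parts,v[0],v[1],v[2]/3,z);s+=np.minimum(q,m).sum()/np.maximum(q,m).sum()
        return -s/len(data)
    best=None
    for st in(.05,.02,.008):
        v=x0 if best is None else best.x
        best=minimize(f,v,method="Nelder-Mead",options=dict(initial_simplex=np.array([v]+[np.array(v)+st*np.eye(3)[i]*(3 if i==2 else 1) for i in range(3)]),xatol=2e-4,fatol=1e-5))
    return best.x[0],best.x[1],best.x[2]/3,-best.fun
E
cat > m1.py <<'E'
from fit import *
A=cams.grab_frame("scene");B=cams.grab_frame("side")
near={"pan":((386,205),(327,181)),"tray":((291,270),(354,254)),"scoop":((191,303),(371,319)),"mat":((197,322),(373,332)),"hotplate":((410,223),(327,192))}
def mk(pic,n,c):
    o=min(cams.outline_of(pic,n),key=lambda o:np.hypot(*(np.argwhere(o["pixels"]).mean(0)[::-1]-c)))
    return o["pixels"].astype(np.float32)
ms={n:[(P,mk(P,n,c)) for P,c in zip((A,B),cs)] for n,cs in near.items()}
for i in(0,1):
    ms["hotplate"][i]=(ms["hotplate"][i][0],np.maximum(ms["hotplate"][i][1],ms["pan"][i][1]))
    ms["mat"][i]=(ms["mat"][i][0],np.maximum(ms["mat"][i][1],ms["scoop"][i][1]))
g=lambda n,z:onz(A,[near[n][0]],z)[0]
R={}
for n,z in(("pan",.04),("tray",0),("scoop",.004)):
    p=g(n,z+.02); best=None
    for yaw in np.deg2rad([-30,-10,10,30]):
        r=fit(n,ms[n],[p[0],p[1],yaw*3],z)
        if best is None or r[3]>best[3]: best=r
    R[n]=best;print(n,np.round(best,4),np.rad2deg(best[2]).round(2),flush=True)
pn=R["pan"];sc=R["scoop"]
def place(parts,r,z): # express other-object parts in world; used as extra silhouettes
    c,s=np.cos(r[2]),np.sin(r[2]);return [p@np.array([[c,s,0],[-s,c,0],[0,0,1]])+[r[0],r[1],z] for p in parts]
import fit as F
def fitu(n,extra,z,x0):
    o=F.sil
    F.sil=lambda pic,parts,x,y,yaw,zz:np.maximum(o(pic,parts,x,y,yaw,zz),o(pic,extra,0,0,0,0))
    r=F.fit(n,ms[n],x0,z);F.sil=o;return r
R["hotplate"]=fitu("hotplate",place(M["pan"],pn,.04),0,[*g("hotplate",.04)[:2],0]);
R["mat"]=fitu("mat",place(M["scoop"],sc,.004),0,[sc[0]-.015,sc[1],sc[2]*3])
for n in("hotplate","mat"):print(n,np.round(R[n],4),np.rad2deg(R[n][2]).round(2))
h=R["hotplate"]
for s in(-1,1): print("mark",s,h[0]-s*.095*np.sin(h[2]),h[1]+s*.095*np.cos(h[2]))
for z in(.018,):
    print("pebbles scene",onz(A,[[291.2,292.4],[313.3,291.6]],z))
for n in("mark_start","mark_goal"):
    o=cams.outline_of(A,n)
    if o: print(n,onz(A,[[(o[0]["extent"][0]+o[0]["extent"][2])/2,(o[0]["extent"][1]+o[0]["extent"][3])/2]],.04))
for n,z in(("bottle",.07),("beaker",.042),("weight",.035)):
    o=cams.outline_of(A,n)[0];print(n,onz(A,[np.argwhere(o["pixels"]).mean(0)[::-1]],z))
# white blobs inside tray, per view
t=R["tray"]
for P,nm in((A,"A"),(B,"B")):
    fl=F.sil(P,[F.box(-135,75,-47,47,6,35)],*t[:3],0)>.5
    w=((P["color"].min(2)>165)&fl).astype(np.uint8)
    k,_,st,ce=cv2.connectedComponentsWithStats(w)
    for i in range(1,k):
        if st[i,4]>25: print(nm,st[i],ce[i],onz(P,[ce[i]],.02))
json.dump({k:list(map(float,v)) for k,v in R.items()},open("R.json","w"))
E
python3 m1.py
```

```text
pan [ 0.5633  0.1439 -0.3608  0.9508] -20.67
tray [ 0.6017 -0.1225 -0.0845  0.8604] -4.84
scoop [ 0.5817 -0.3338 -0.3391  0.9315] -19.43
hotplate [ 0.5652  0.2325 -0.0463  0.7553] -2.65
mat [ 0.5723 -0.33   -0.245   0.9591] -14.04
mark -1 0.5608505543872585 0.13759316281039702
mark 1 0.5696409801604868 0.32738970760172187
pebbles scene [[ 0.63032037 -0.14417476  0.018     ]
 [ 0.65105032 -0.10441785  0.018     ]]
mark_start [[0.57653736 0.12753201 0.04      ]]
mark_goal [[0.57731501 0.31745838 0.04      ]]
bottle [[ 0.79149456 -0.01657889  0.07      ]]
beaker [[0.78700282 0.13693591 0.042     ]]Traceback (most recent call last):
  File "m1.py", line 38, in <module>
    o=cams.outline_of(A,n)[0];print(n,onz(A,[np.argwhere(o["pixels"]).mean(0)[::-1]],z))
      ~~~~~~~~~~~~~~~~~~~~^^^
IndexError: list index out of range
```

```bash
sed -i 's/^for n,z in(("bottle".*$/for n,z in(("bottle",.07),("beaker",.042),("weight",.035)):/; s/^    o=cams.outline_of(A,n)\[0\];print(n,onz(A,\[np.argwhere(o\["pixels"\]).*$/    for o in cams.outline_of(A,n)[:1]: print(n,onz(A,[np.argwhere(o["pixels"]).mean(0)[::-1]],z))/' m1.py
cat >> m1.py <<'E'
out=[]
for P,(x0,y0,x1,y1) in((A,(150,140,510,380)),(B,(250,130,450,370))):
    im=cv2.resize(np.ascontiguousarray(P["color"][:,:,::-1]),None,fx=3,fy=3,interpolation=2)
    for n,z in(("pan",.04),("tray",0),("scoop",.004),("mat",0),("hotplate",0)):
        for p in M[n]:
            r=R[n];q=place([p],r,z)[0];c=cv2.convexHull((proj(P,q)*3+1).astype(np.int32));cv2.polylines(im,[c],True,(0,0,255) if n!="mat" else (0,255,0),1)
    for s in(-1,1):
        q=np.c_[.083*np.cos(F.a)+h[0]-s*.095*np.sin(h[2]),.083*np.sin(F.a)+h[1]+s*.095*np.cos(h[2]),0*F.a+.04]
        cv2.polylines(im,[(proj(P,q)*3+1).astype(np.int32)],True,(255,255,0),1)
    out.append(im[y0*3:y1*3,x0*3:x1*3])
v=np.hstack([cv2.resize(o,None,fx=600/720*.57,fy=600/720*.57,interpolation=3) if 0 else o for o in out])
cv2.imwrite("pics/ov.png",cv2.resize(v,(800,int(800*v.shape[0]/v.shape[1])),interpolation=cv2.INTER_AREA))
cv2.imwrite("pics/ovA.png",out[0][:, :])
E
python3 m1.py | tail -12
```

```text
mark -1 0.5595342311350187 0.13659303771456602
mark 1 0.5693986675143983 0.3263367935931645
pebbles scene [[ 0.63032037 -0.14417476  0.018     ]
 [ 0.65105032 -0.10441785  0.018     ]]
mark_start [[0.57876008 0.12906488 0.04      ]]
mark_goal [[0.57050783 0.33313002 0.04      ]]
bottle [[ 0.79126668 -0.01568181  0.07      ]]
beaker [[0.78720494 0.13698226 0.042     ]]
weight [[ 0.7706073  -0.24419675  0.035     ]]
A [284 282  17  15 172] [291.99418605 289.29651163] [[ 0.62570279 -0.13983459  0.02      ]]
A [305 283  16  14 143] [312.76923077 289.23076923] [[ 0.64670857 -0.10315829  0.02      ]]
B [ 312  240   85   31 1045] [351.49952153 255.73779904] [[ 0.56815703 -0.12734838  0.02      ]]
```

View pics/ov.png

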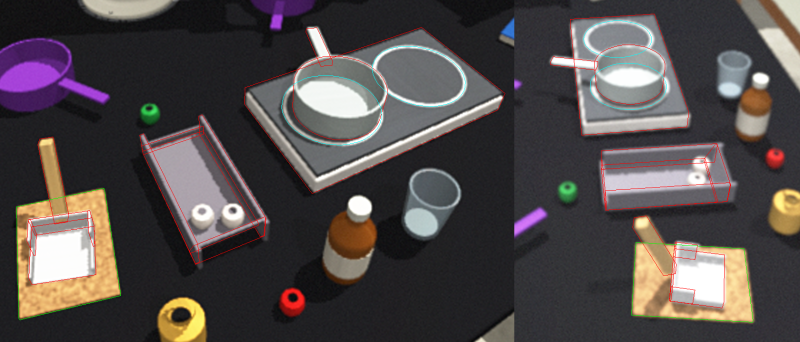

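The overlay (red fits) lines up with the pan, tray, scoop, mat and plate edges in both views to a few mm. The goal ring comes out at about (.569,.326). I'll slide the pan by its handle.

```bash
cat > go.py <<'E'
from h import *
from scipy.spatial.transform import Rotation as Ro
np.set_printoptions(precision=4,suppress=True)
def tool(yaw,lean): # yaw of jaw-normal heading (tool z horizontally), lean: pointing forward from down
    f=np.array([np.cos(yaw),np.sin(yaw),0]);x=np.sin(lean)*f+np.array([0,0,-np.cos(lean)])
    y=np.array([-np.sin(yaw),np.cos(yaw),0]);return np.c_[x,y,np.cross(x,y)]
def to(targets):
    s=env.get_state();p=np.array(s["eef_pos"]);R=np.array(s["eef_rot"])
    print("t",s["time_s"],"p",p,"F",s["ft_force"],"g",s["gripper_width"])
    for P,Q in targets:
        print("travel",R.T@(np.array(P)-p),"rot",Ro.from_matrix(R.T@Q).as_rotvec())
E
python3 - <<'E'
from go import *
Q=tool(-.3608,0)
to([((.4463,.188,.199),Q),((.4463,.188,.057),Q)])
E
```

```text
t 2.9 p [0.2286 0.5547 0.1999] F [-0.2442 -0.2219  0.3899] g 0.9966031400098257
travel [ 0.001  -0.2562  0.341 ] rot [-0.03    0.      0.0001]
travel [ 0.143  -0.2561  0.341 ] rot [-0.03    0.      0.0001]
```

>>> move_arm([
  {"travel": [0.0, -0.03, 0.04], "rot": [0, 0, 0]},
  {"travel": [0.0, -0.06, 0.08], "rot": [0, 0, 0]},
  {"travel": [0, -0.256, 0.341], "rot": [-0.03, 0, 0]},
  {"travel": [0, -0.256, 0.341], "rot": [-0.03, 0, 0]},
  {"travel": [0, -0.256, 0.341], "rot": [-0.03, 0, 0]},
  {"travel": [0, -0.256, 0.341], "rot": [-0.03, 0, 0]},
  {"travel": [0, -0.256, 0.341], "rot": [-0.03, 0, 0]},
  {"travel": [0, -0.256, 0.341], "rot": [-0.03, 0, 0]},
], grip=0.06)

```text
time_s: 3.57
eef_pos: [0.3994, 0.2664, 0.2002]
eef_rot: [[0.001, 0.353, 0.936], [0.0, 0.936, -0.353], [-1.0, 0.001, 0.001]]
ft_force: [0.3, 0.3, 0.6]
gripper_width: 0.682
```

```bash
python3 - <<'E'
from go import *
Q=tool(-.3608,0)
to([((.4463,.188,.199),Q),((.4463,.188,.057),Q)])
E
```

```text
t 3.5667 p [0.3994 0.2664 0.2002] F [0.3328 0.2808 0.6179] g 0.6822065899772302
travel [ 0.0012 -0.0568  0.0716] rot [ 0.0003  0.0006 -0.0007]
travel [ 0.1432 -0.0569  0.0715] rot [ 0.0003  0.0006 -0.0007]
```

>>> move_arm([
  {"travel": [0.0, -0.0285, 0.036], "rot": [0, 0, 0]},
  {"travel": [0.0, -0.057, 0.0715], "rot": [0, 0, 0]},
  {"travel": [0.04, -0.057, 0.0715], "rot": [0, 0, 0]},
  {"travel": [0.08, -0.057, 0.0715], "rot": [0, 0, 0]},
  {"travel": [0.115, -0.057, 0.0715], "rot": [0, 0, 0]},
  {"travel": [0.135, -0.057, 0.0715], "rot": [0, 0, 0]},
  {"travel": [0.143, -0.057, 0.0715], "rot": [0, 0, 0]},
  {"travel": [0.143, -0.057, 0.0715], "rot": [0, 0, 0]},
])

```text
time_s: 4.23
eef_pos: [0.445, 0.1874, 0.0551]
eef_rot: [[-0.003, 0.353, 0.936], [-0.001, 0.936, -0.353], [-1.0, -0.002, -0.002]]
ft_force: [0.3, 0.9, 0.3]
gripper_width: 0.683
```

>>> move_arm([
  {"travel": [0, 0, 0], "rot": [0, 0, 0]},
  {"travel": [0, 0, 0], "rot": [0, 0, 0]},
  {"travel": [0, 0, 0], "rot": [0, 0, 0]},
  {"travel": [0, 0, 0], "rot": [0, 0, 0]},
  {"travel": [0, 0, 0], "rot": [0, 0, 0]},
  {"travel": [0, 0, 0], "rot": [0, 0, 0]},
], grip=0.01, squeeze=20)

```text
time_s: 4.73
eef_pos: [0.4454, 0.1876, 0.0558]
eef_rot: [[-0.002, 0.353, 0.936], [-0.0, 0.936, -0.353], [-1.0, -0.001, -0.002]]
ft_force: [0.6, -0.2, -0.7]
gripper_width: 0.268
```

```bash
cat > pan.py <<'E'
from fit import *
import sys
# refit pan (and hotplate rings) : scene+side
def panfit(c,tag):
    D=[]
    for n in("scene","side"):
        P=cams.grab_frame(n);save(P,n+tag+".png");q=proj(P,[[c[0],c[1],.06]])[0]
        o=[o for o in cams.outline_of(P,"pan") if np.hypot(*(np.argwhere(o["pixels"]).mean(0)[::-1]-q))<25]
        if o: D.append((P,o[0]["pixels"].astype(np.float32)));
    print(len(D),np.round(fit("pan",D,[c[0],c[1],-.36*3],.04),4));return D
if __name__=="__main__": panfit([float(sys.argv[1]),float(sys.argv[2])],sys.argv[3])
E
python3 - <<'E'
from go import *
p=cams.grab_frame("wrist");save(p,"w1.png")
s=cams.grab_frame("scene");save(s,"s1.png")
a=np.hstack([p["color"],s["color"]])[:,:,::-1]
cv2.imwrite("pics/c1.png",cv2.resize(a,(800,250),interpolation=3))
to([((.4463+.0061,.188+.1824,.057),tool(-.3608,0))])
E
```

```text
t 4.8333 p [0.4453 0.1877 0.0557] F [0.3892 0.9586 1.8805] g 0.21787616415305033
travel [-0.0013  0.1734 -0.0578] rot [ 0.0004 -0.0018  0.0008]
```

View pics/c1.png

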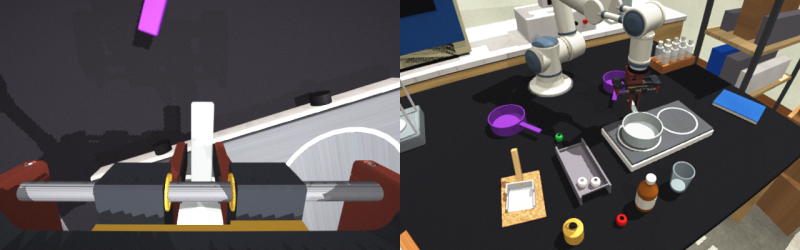

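>>> move_arm([
  {"travel": [0, 0.005, -0.0017], "rot": [0, 0, 0]},
  {"travel": [0, 0.015, -0.005], "rot": [0, 0, 0]},
  {"travel": [0, 0.027, -0.009], "rot": [0, 0, 0]},
  {"travel": [0, 0.039, -0.013], "rot": [0, 0, 0]},
  {"travel": [0, 0.051, -0.017], "rot": [0, 0, 0]},
  {"travel": [0, 0.063, -0.021], "rot": [0, 0, 0]},
  {"travel": [0, 0.075, -0.025], "rot": [0, 0, 0]},
  {"travel": [0, 0.084, -0.028], "rot": [0, 0, 0]},
])

```text
time_s: 5.5
eef_pos: [0.4486, 0.278, 0.0557]
eef_rot: [[-0.002, 0.352, 0.936], [-0.0, 0.936, -0.352], [-1.0, -0.001, -0.002]]
ft_force: [0.5, -4.2, 2.4]
gripper_width: 0.217
```

```bash
python3 - <<'E'
from go import *
to([((.4463+.0061,.188+.1824,.057),tool(-.3608,0))])
E
```

```text
t 5.5 p [0.4486 0.278  0.0557] F [ 0.5257 -4.2433  2.417 ] g 0.21730060108998178
travel [-0.0013  0.0879 -0.029 ] rot [ 0.0013 -0.0019  0.0008]
```

>>> move_arm([
  {"travel": [0, 0.011, -0.0037], "rot": [0, 0, 0]},
  {"travel": [0, 0.024, -0.008], "rot": [0, 0, 0]},
  {"travel": [0, 0.037, -0.0123], "rot": [0, 0, 0]},
  {"travel": [0, 0.05, -0.0166], "rot": [0, 0, 0]},
  {"travel": [0, 0.063, -0.021], "rot": [0, 0, 0]},
  {"travel": [0, 0.074, -0.0245], "rot": [0, 0, 0]},
  {"travel": [0, 0.081, -0.0268], "rot": [0, 0, 0]},
  {"travel": [0, 0.081, -0.0268], "rot": [0, 0, 0]},
])

```text
time_s: 6.17
eef_pos: [0.4518, 0.3653, 0.0557]
eef_rot: [[-0.002, 0.35, 0.937], [0.001, 0.937, -0.35], [-1.0, 0.0, -0.003]]
ft_force: [-0.4, -0.4, 2.9]
gripper_width: 0.216
```

```bash
python3 - <<'E'
from pan import *
from go import to,tool
to([((.4463+.0061,.188+.1824,.057),tool(-.3608,0))])
D=panfit([.567,.32],"2")
R=json.load(open("R.json"));h=R["hotplate"]
# refine hotplate using bright ring pixels of now-exposed start mark: edge distance fit
def ringpts(h,s):
    t=np.linspace(0,2*np.pi,180);r=.0815
    return np.c_[h[0]-s*.095*np.sin(h[2])+r*np.cos(t),h[1]+s*.095*np.cos(h[2])+r*np.sin(t),0*t+.04]
G=[cv2.GaussianBlur(cv2.cvtColor(P["color"],cv2.COLOR_RGB2GRAY).astype(np.float32),(0,0),1.0) for P,_ in D]
def sc(v,s):
    tot=0
    for (P,m),g in zip(D,G):
        q=proj(P,ringpts(v,s)).astype(np.float32)
        keep=cv2.remap(cv2.dilate(m,np.ones((9,9))),q[:,:1],q[:,1:],1)[:,0]<.5
        tot+=cv2.remap(g,q[:,:1],q[:,1:],1)[keep,0].mean()
    return -tot
for s in(-1,1):
    best=min(((sc([h[0]+dx,h[1]+dy,h[2]],s),dx,dy) for dx in np.arange(-.014,.0141,.001) for dy in np.arange(-.014,.0141,.001)))
    print("mark",s,best,h[0]-s*.095*np.sin(h[2])+best[1],h[1]+s*.095*np.cos(h[2])+best[2])
P=cams.grab_frame("wrist")
E
```

```text
t 6.1667 p [0.4518 0.3653 0.0557] F [-0.4463 -0.3603  2.9358] g 0.2160254579403738
travel [-0.0013  0.005  -0.0012] rot [ 0.0031 -0.0026 -0.0005]
2 [ 0.5676  0.3205 -0.3786  0.9306]
mark -1 (np.float32(-402.5079), np.float64(0.000999999999999987), np.float64(0.000999999999999987)) 0.5605342311350187 0.137593037714566
mark 1 (np.float32(-335.0824), np.float64(0.005999999999999983), np.float64(-0.006000000000000007)) 0.5753986675143983 0.32033679359316447<stdin>:16: RuntimeWarning: Mean of empty slice.
  ret = ret.dtype.type(ret / rcount)
```

```bash
python3 - <<'E'
from fit import *
from go import to,tool
D=[cams.grab_frame(n) for n in("scene","side")]
def G(tag): return [cv2.GaussianBlur(cv2.cvtColor(cv2.imread(f"pics/{n}{tag}.png"),cv2.COLOR_BGR2GRAY).astype(np.float32),(0,0),.8) for n in("scene","side")]
t=np.linspace(0,2*np.pi,360)
def sc(c,g,arc):
    tot=0
    for P,im in zip(D,g):
        q=proj(P,np.c_[c[0]+.0815*np.cos(t),c[1]+.0815*np.sin(t),0*t+.04])[arc].astype(np.float32)
        tot+=cv2.remap(im,q[:,:1],q[:,1:],1).mean()
    return -tot
far=np.sin(t)>-.2
for nm,g,c,arc in(("goal0",G("0"),(.5694,.3263),far),("start2",G("2"),(.5605,.1376),np.sin(t)<.2)):
    b=min((sc((c[0]+dx,c[1]+dy),g,arc),c[0]+dx,c[1]+dy) for dx in np.arange(-.01,.0101,.001) for dy in np.arange(-.01,.0101,.001))
    print(nm,b)
E
```

```text
goal0 (np.float32(-424.7889), np.float64(0.5694), np.float64(0.3263))
start2 (np.float32(-425.33075), np.float64(0.5615), np.float64(0.1386))
```

>>> move_arm([
  {"travel": [0, 0.003, 0], "rot": [0, 0, 0]},
  {"travel": [0, 0.0057, -0.001], "rot": [0, 0, 0]},
  {"travel": [0, 0.0057, -0.001], "rot": [0, 0, 0]},
  {"travel": [0, 0.0057, -0.001], "rot": [0, 0, 0]},
])

```text
time_s: 6.85
eef_pos: [0.4531, 0.3685, 0.0557]
eef_rot: [[-0.002, 0.352, 0.936], [-0.0, 0.936, -0.352], [-1.0, -0.001, -0.002]]
ft_force: [-1.2, -4.0, 3.4]
gripper_width: 0.218
```

>>> move_arm([
  {"travel": [0, 0, 0], "rot": [0, 0, 0]},
  {"travel": [0, 0, 0], "rot": [0, 0, 0]},
  {"travel": [0, 0, 0], "rot": [0, 0, 0]},
  {"travel": [-0.03, 0, 0], "rot": [0, 0, 0]},
  {"travel": [-0.07, 0, 0], "rot": [0, 0, 0]},
  {"travel": [-0.11, 0, 0], "rot": [0, 0, 0]},
  {"travel": [-0.15, 0, 0], "rot": [0, 0, 0]},
  {"travel": [-0.19, 0, 0], "rot": [0, 0, 0]},
], grip=0.06)

```text
time_s: 7.52
eef_pos: [0.4532, 0.3687, 0.2474]
eef_rot: [[-0.002, 0.352, 0.936], [0.0, 0.936, -0.352], [-1.0, -0.0, -0.002]]
ft_force: [0.5, 1.0, 0.5]
gripper_width: 0.682
```

```bash
python3 - <<'E'
from pan import *
from go import *
D=panfit([.569,.326],"3")
R=json.load(open("R.json"));s=R["scoop"];print(s,R["mat"],R["tray"])
for P,Q in [((s[0],s[1]),s[2])]:
    f=np.array([np.cos(Q),np.sin(Q),0]);g=np.array([s[0],s[1],.004])-.0757*f+[0,0,.088]
    T=tool(Q,np.deg2rad(40));x=T[:,0];print("grip",g,g+.019*x)
    to([(g+.019*x-.12*x,T),(g+.019*x,T)])
E
```

```text
2 [ 0.5686  0.321  -0.3962  0.9305]
[0.5807117219769851, -0.3335405218563374, -0.32657168695902744, 0.9253857135772705] [0.5719392540698751, -0.3298086631316942, -0.24372091340392232, 0.9458848237991333] [0.6026067891134502, -0.12274502911864427, -0.08184260630621623, 0.8599789142608643]
grip [ 0.509  -0.3093  0.092 ] [ 0.5206 -0.3132  0.0774]
t 7.7167 p [0.454  0.3692 0.2471] F [ 0.1709  0.2984 -0.5228] g 0.6826949118443615
travel [ 0.0764 -0.618   0.2253] rot [-0.0323 -0.6985  0.0096]
travel [ 0.1683 -0.6157  0.3025] rot [-0.0323 -0.6985  0.0096]
```

```bash
python3 - <<'E'
from fit import *
out=[]
for n,(x0,y0,x1,y1) in(("scene",(330,140,500,270)),("side",(260,120,430,250))):
    P=cams.grab_frame(n)
    im=cv2.resize(np.ascontiguousarray(P["color"][:,:,::-1]),None,fx=4,fy=4,interpolation=2)
    L=lambda q,c:cv2.polylines(im,[((proj(P,q)+.5)*4).astype(np.int32)],True,c,1)
    for r in(.083,.080): L(np.c_[.5694+r*np.cos(a),.3266+r*np.sin(a),0*a+.04],(255,255,0))
    for r,z in((.075,.09),(.073,.04)): L(np.c_[.5694+r*np.cos(a),.3266+r*np.sin(a),0*a+z],(0,0,255))
    out.append(im[y0*4:y1*4,x0*4:x1*4])
v=np.hstack(out);cv2.imwrite("pics/p3.png",cv2.resize(v,(800,int(800*v.shape[0]/v.shape[1])),interpolation=cv2.INTER_AREA))
E
```

```text
(no output)
```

View pics/p3.png

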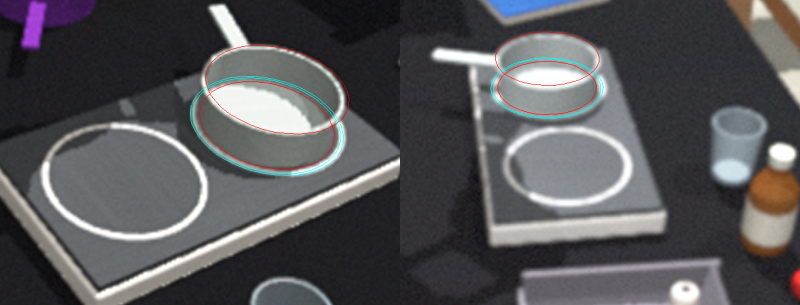

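```bash
cat > rim.py <<'E'
from fit import *
t=np.linspace(0,2*np.pi,360)
def rim(c,rs=(.073,),z=.09):
    D=[cams.grab_frame(n) for n in("scene","side")]
    G=[cv2.GaussianBlur(cv2.cvtColor(P["color"],cv2.COLOR_RGB2GRAY).astype(np.float32),(0,0),.7) for P in D]
    def one(i,x,y):
        q=proj(D[i],np.c_[x+.073*np.cos(t),y+.073*np.sin(t),0*t+z]).astype(np.float32);return cv2.remap(G[i],q[:,:1],q[:,1:],1).mean()
    W=[(c[0]+dx,c[1]+dy) for dx in np.arange(-.01,.0101,.001) for dy in np.arange(-.01,.0101,.001)]
    S=np.array([[one(i,*w) for w in W] for i in(0,1)])
    for s in(S[0],S[1],S.sum(0)): print("rim",np.round(W[s.argmax()],4),s.max())
if __name__=="__main__": rim((.5694,.3266))
E
python3 rim.py
```

```text
rim [0.5674 0.3226] 185.0034
rim [0.5674 0.3176] 189.31523
rim [0.5674 0.3216] 369.95154
```

```bash
python3 - <<'E'
from fit import *
P=cams.grab_frame("wrist")
print(ray(P,[[320,200]]),proj(P,[[.5694,.3266,.04],[.5675,.3215,.09]]))
im=cv2.resize(np.ascontiguousarray(P["color"][:,:,::-1]),(800,500),interpolation=2)
L=lambda q,c:cv2.polylines(im,[(proj(P,q)*1.25).astype(np.int32)],True,c,1)
L(np.c_[.5694+.083*np.cos(a),.3266+.083*np.sin(a),0*a+.04],(255,255,0))
L(np.c_[.5694+.075*np.cos(a),.3266+.075*np.sin(a),0*a+.09],(0,0,255))
cv2.imwrite("pics/w4.png",im)
E
```

```text
(array([0.38668908, 0.39333264, 0.42630339]), array([[ 0.24225298, -0.09407659, -0.96564447]])) [[322.05220975 262.37115164]
 [317.80880182 280.84098965]]
```

View pics/w4.png

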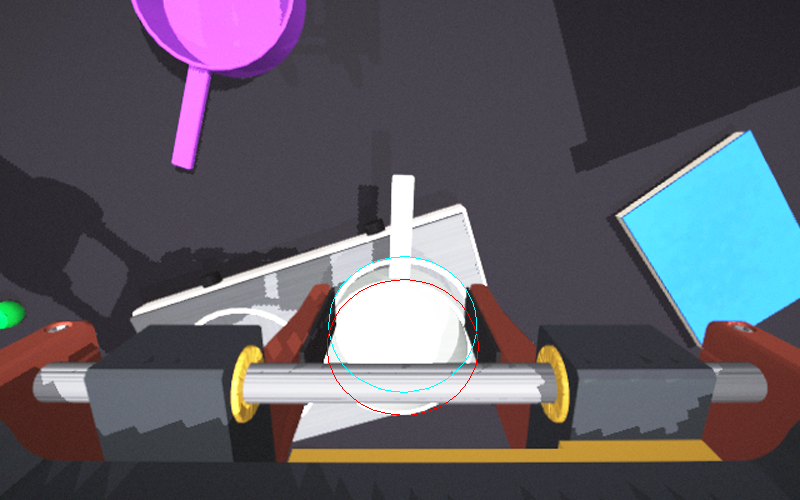

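>>> move_arm([
  {"travel": [0, 0.001, 0.03], "rot": [0, 0, 0]},
  {"travel": [0, 0.003, 0.07], "rot": [0, 0, 0]},
  {"travel": [0, 0.004, 0.105], "rot": [0, 0, 0]},
  {"travel": [0, 0.005, 0.126], "rot": [0, 0, 0]},
  {"travel": [0, 0.005, 0.126], "rot": [0, 0, 0]},
])

```text
time_s: 8.38
eef_pos: [0.5756, 0.326, 0.2389]
eef_rot: [[-0.009, 0.356, 0.934], [-0.005, 0.934, -0.356], [-1.0, -0.008, -0.007]]
ft_force: [0.3, 0.7, -0.1]
gripper_width: 0.683
```

```bash
python3 - <<'E'
from fit import *
P=cams.grab_frame("wrist")
im=cv2.resize(np.ascontiguousarray(P["color"][:,:,::-1]),None,fx=3,fy=3,interpolation=2)
L=lambda q,c:cv2.polylines(im,[((proj(P,q)+.5)*3).astype(np.int32)],True,c,1)
L(np.c_[.5694+.083*np.cos(a),.3266+.083*np.sin(a),0*a+.04],(255,128,0))
L(np.c_[.5694+.075*np.cos(a),.3266+.075*np.sin(a),0*a+.09],(0,0,255))
u,v=(proj(P,[[.5694,.3266,.06]])[0]*3).astype(int);print(u,v)
x0=max(0,u-400);y0=max(0,v-300);cv2.imwrite("pics/w5.png",im[y0:y0+600,x0:x0+800])
E
```

```text
959 522
```

View pics/w5.png

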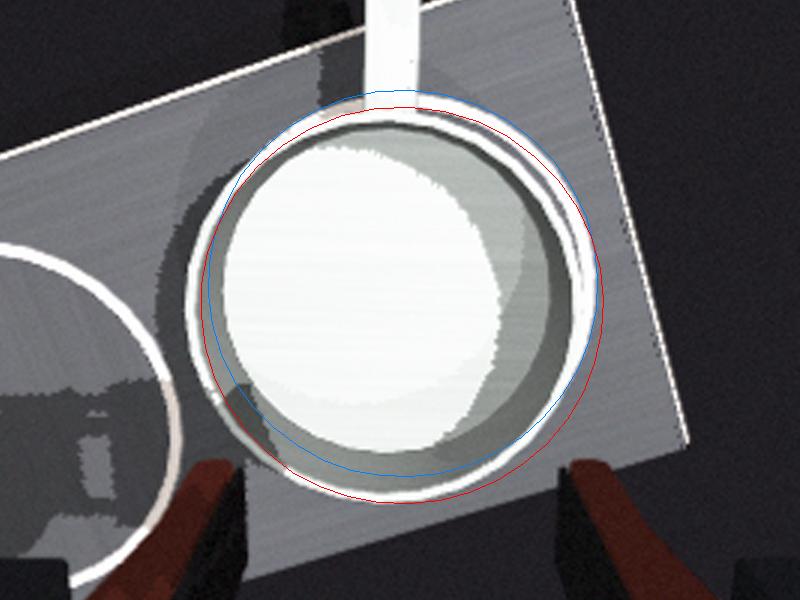

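The wrist crop shows the pan rim (x 185–588) sitting about 15 px left of the predicted centred rim in red (201–603). That puts the pan about 5.6 mm short along the tool's +y, and the other estimates agree. I'll nudge it with closed fingers on the wall.

>>> move_arm([
  {"travel": [0, -0.04, -0.002], "rot": [0, 0, 0]},
  {"travel": [0, -0.08, -0.004], "rot": [0, 0, 0]},
  {"travel": [0, -0.119, -0.006], "rot": [0, 0, 0]},
  {"travel": [0, -0.119, -0.006], "rot": [0, 0, 0]},
  {"travel": [0.04, -0.119, -0.006], "rot": [0, 0, 0]},
  {"travel": [0.08, -0.119, -0.006], "rot": [0, 0, 0]},
  {"travel": [0.12, -0.119, -0.006], "rot": [0, 0, 0]},
  {"travel": [0.15, -0.119, -0.006], "rot": [0, 0, 0]},
], grip=0.0)

```text
time_s: 9.1
eef_pos: [0.5222, 0.2178, 0.0869]
eef_rot: [[-0.012, 0.354, 0.935], [-0.005, 0.935, -0.354], [-1.0, -0.009, -0.01]]
ft_force: [-0.2, 0.0, -1.0]
gripper_width: 0.119
```

```bash
python3 - <<'E'
from go import *
d=np.array([.356,.934,0])
to([(np.array([.5694,.3266,.06])-k*d,tool(-.364,0)) for k in(.112,.098,.088)])
E
```

```text
t 9.1 p [0.5222 0.2178 0.0869] F [-0.2395  0.0434 -0.9576] g 0.1190284524071619
travel [0.0267 0.0068 0.0057] rot [ 0.0024 -0.0099  0.009 ]
travel [0.0266 0.0208 0.0057] rot [ 0.0024 -0.0099  0.009 ]
travel [0.0265 0.0308 0.0057] rot [ 0.0024 -0.0099  0.009 ]
```

>>> move_arm([
  {"travel": [0.026, 0.0, 0.0057], "rot": [0, -0.01, 0.009]},
  {"travel": [0.026, 0.007, 0.0057], "rot": [0, -0.01, 0.009]},
  {"travel": [0.026, 0.014, 0.0057], "rot": [0, -0.01, 0.009]},
  {"travel": [0.026, 0.02, 0.0057], "rot": [0, -0.01, 0.009]},
  {"travel": [0.026, 0.025, 0.0057], "rot": [0, -0.01, 0.009]},
  {"travel": [0.026, 0.028, 0.0057], "rot": [0, -0.01, 0.009]},
  {"travel": [0.026, 0.0305, 0.0057], "rot": [0, -0.01, 0.009]},
  {"travel": [0.026, 0.0305, 0.0057], "rot": [0, -0.01, 0.009]},
])

```text
time_s: 9.77
eef_pos: [0.5388, 0.2444, 0.0622]
eef_rot: [[0.002, 0.354, 0.935], [-0.0, 0.935, -0.354], [-1.0, 0.001, 0.002]]
ft_force: [-0.2, -2.1, 0.7]
gripper_width: 0.006
```

```bash
python3 - <<'E'
from go import *
d=np.array([.356,.934,0])
to([(np.array([.5694,.3266,.06])-k*d,tool(-.364,0)) for k in(.098,.088)])
import rim
rim.rim((.5685,.324))
E
```

```text
t 9.7667 p [0.5388 0.2444 0.0622] F [-0.215  -2.0978  0.7248] g 0.00583407367056522
travel [ 0.0022 -0.0103 -0.0007] rot [ 0.0025  0.002  -0.0007]
travel [ 0.0022 -0.0003 -0.0007] rot [ 0.0025  0.002  -0.0007]
rim [0.5685 0.324 ] 164.53934
rim [0.5665 0.323 ] 147.91788
rim [0.5675 0.324 ] 311.74066
```

>>> move_arm([
  {"travel": [0, 0.002, 0.0], "rot": [0, 0, 0]},
  {"travel": [0, 0.004, 0.0], "rot": [0, 0, 0]},
  {"travel": [0, 0.004, 0.0], "rot": [0, 0, 0]},
  {"travel": [0, 0.004, 0.0], "rot": [0, 0, 0]},
  {"travel": [0, -0.01, 0], "rot": [0, 0, 0]},
  {"travel": [0, -0.02, 0], "rot": [0, 0, 0]},
  {"travel": [-0.04, -0.02, 0], "rot": [0, 0, 0]},
  {"travel": [-0.08, -0.02, 0], "rot": [0, 0, 0]},
])

```text
time_s: 10.53
eef_pos: [0.5286, 0.2245, 0.1377]
eef_rot: [[-0.007, 0.354, 0.935], [-0.001, 0.935, -0.354], [-1.0, -0.004, -0.006]]
ft_force: [0.7, 0.5, 1.1]
gripper_width: 0.005
```

>>> move_arm([
  {"travel": [-0.04, 0.02, 0.0], "rot": [0, 0, 0]},
  {"travel": [-0.08, 0.05, 0.0], "rot": [0, 0, 0]},
  {"travel": [-0.12, 0.08, 0.0], "rot": [0, 0, 0]},
  {"travel": [-0.14, 0.1, 0.0], "rot": [0, 0, 0]},
  {"travel": [-0.14, 0.1, 0.0], "rot": [0, 0, 0]},
], grip=0.06)

```text
time_s: 10.95
eef_pos: [0.5668, 0.3226, 0.2834]
eef_rot: [[0.001, 0.351, 0.936], [0.005, 0.936, -0.351], [-1.0, 0.005, -0.001]]
ft_force: [-0.9, 0.4, 1.3]
gripper_width: 0.345
```

```bash
python3 - <<'E'
from fit import *
import rim
P=cams.grab_frame("wrist")
G=cv2.GaussianBlur(cv2.cvtColor(P["color"],cv2.COLOR_RGB2GRAY).astype(np.float32),(0,0),.7)
t=np.linspace(0,2*np.pi,360)
best={}
for nm,r,z,arc in(("rim",.073,.09,t>-1),("ring",.0815,.04,np.cos(t+.36)<.2)):
    S=[]
    for dx in np.arange(-.01,.0101,.0005):
        for dy in np.arange(-.01,.0101,.0005):
            q=proj(P,np.c_[.5694+dx+r*np.cos(t),.3266+dy+r*np.sin(t),0*t+z]).astype(np.float32)[arc]
            q=q[(q[:,1]<330)]
            S.append((cv2.remap(G,q[:,:1],q[:,1:],1).mean(),.5694+dx,.3266+dy))
    print(nm,max(S))
rim.rim((.5694,.3266))
im=cv2.resize(np.ascontiguousarray(P["color"][:,:,::-1]),None,fx=2,fy=2,interpolation=2)
L=lambda q,c:cv2.polylines(im,[((proj(P,q)+.5)*2).astype(np.int32)],True,c,1)
L(np.c_[.5694+.083*np.cos(a),.3266+.083*np.sin(a),0*a+.04],(255,128,0))
L(np.c_[.5694+.075*np.cos(a),.3266+.075*np.sin(a),0*a+.09],(0,0,255))
u,v=(proj(P,[[.5694,.3266,.06]])[0]*2).astype(int)
x0=max(0,u-300);y0=max(0,v-220);cv2.imwrite("pics/w6.png",im[y0:y0+440,x0:x0+600])
E
```

```text
rim (np.float32(247.1083), np.float64(0.5684), np.float64(0.3256))
ring (np.float32(251.04425), np.float64(0.5774), np.float64(0.3231))
rim [0.5684 0.3276] 192.2477
rim [0.5694 0.3236] 192.92513
rim [0.5694 0.3266] 381.03943
```

View pics/w6.png

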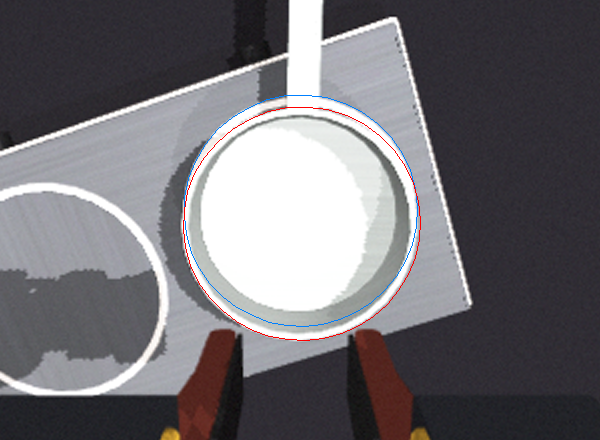

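The pan rim is now within about 1 mm of the centred outline, so I'll go to the scoop.

```bash
cat > sg.py <<'E'
from go import *
s=(.581,-.3336,-.333)
f=np.array([np.cos(s[2]),np.sin(s[2]),0]);g=np.array([s[0],s[1],.004])-.0757*f+[0,0,.088]
T=tool(s[2],np.deg2rad(45));x=T[:,0]
if __name__=="__main__": to([(g+.019*x-.12*x,T),(g+.019*x,T)])
E
python3 sg.py
```

```text
t 11.1 p [0.565  0.3182 0.2762] F [-0.3054  0.5866 -1.4461] g 0.48071999859063513
travel [ 0.1148 -0.6077  0.0992] rot [-0.0253 -0.7921  0.0153]
travel [ 0.1991 -0.6049  0.1846] rot [-0.0253 -0.7921  0.0153]
```

>>> move_arm([
  {"travel": [0, -0.03, 0], "rot": [0, -0.05, 0]},
  {"travel": [0, -0.07, 0], "rot": [0, -0.15, 0]},
  {"travel": [0, -0.11, 0], "rot": [0, -0.27, 0]},
  {"travel": [0, -0.15, 0.01], "rot": [0, -0.38, 0]},
  {"travel": [0, -0.19, 0.02], "rot": [0, -0.48, 0]},
  {"travel": [0, -0.23, 0.03], "rot": [-0.01, -0.58, 0]},
  {"travel": [0, -0.27, 0.04], "rot": [-0.01, -0.68, 0.01]},
  {"travel": [0, -0.31, 0.05], "rot": [-0.02, -0.79, 0.015]},
], grip=0.06)

```text
time_s: 11.77
eef_pos: [0.5013, 0.0114, 0.2743]
eef_rot: [[0.665, 0.331, 0.67], [-0.234, 0.943, -0.235], [-0.71, -0.0, 0.705]]
ft_force: [0.1, -1.0, 0.5]
gripper_width: 0.687
```

```bash
python3 sg.py
```

```text
t 11.7667 p [0.5013 0.0114 0.2743] F [ 0.1005 -0.9524  0.4504] g 0.6870133493151156
travel [ 0.1087 -0.2997 -0.0481] rot [-0.0031 -0.0036  0.0037]
travel [ 0.2287 -0.2993 -0.0477] rot [-0.0031 -0.0036  0.0037]
```

>>> move_arm([
  {"travel": [0.01, -0.04, -0.005], "rot": [0, 0, 0]},
  {"travel": [0.02, -0.08, -0.015], "rot": [0, 0, 0]},
  {"travel": [0.03, -0.12, -0.025], "rot": [0, 0, 0]},
  {"travel": [0.04, -0.16, -0.035], "rot": [0, 0, 0]},
  {"travel": [0.05, -0.2, -0.048], "rot": [0, 0, 0]},
  {"travel": [0.06, -0.24, -0.048], "rot": [0, 0, 0]},
  {"travel": [0.08, -0.275, -0.048], "rot": [0, 0, 0]},
  {"travel": [0.1, -0.3, -0.048], "rot": [0, 0, 0]},
])

```text
time_s: 12.43
eef_pos: [0.4792, -0.2473, 0.1924]
eef_rot: [[0.659, 0.331, 0.675], [-0.23, 0.944, -0.239], [-0.716, 0.002, 0.698]]
ft_force: [0.3, 0.3, 0.3]
gripper_width: 0.683
```

```bash
python3 - <<'E'
import sg
from go import *
sg.to([(sg.g+.019*sg.x,sg.T)])
P=cams.grab_frame("wrist");save(P,"w7.png")
# measure handle top/axis in wrist image via outline
for o in cams.outline_of(P,"scoop")[:2]: print(o["conf"],o["extent"])
print(proj(P,[sg.g,np.array([.581,-.3336,.004])-.095*sg.f+[0,0,.129]]))
E
```

```text
t 12.4333 p [ 0.4792 -0.2473  0.1924] F [0.3454 0.2981 0.2784] g 0.6833771584852634
travel [ 0.1249 -0.0483 -0.0348] rot [-0.0048 -0.0125  0.0015]
0.85 [245.4, 120.1, 313.8, 189.3]
[[269.7121 158.2244]
 [262.3218 182.7054]]
```

View pics/w7.png

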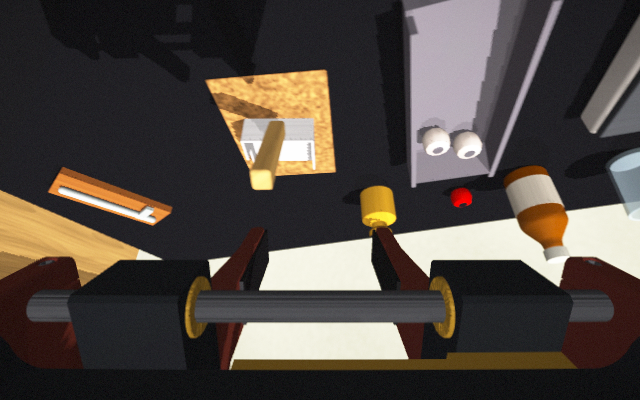

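The wrist view shows the handle top at (262,182), as predicted, with both pebbles at the ramp. Now the grasp.

>>> move_arm([
  {"travel": [0.0, -0.035, -0.03], "rot": [0, -0.012, 0]},
  {"travel": [0.02, -0.048, -0.035], "rot": [-0.005, -0.012, 0]},
  {"travel": [0.05, -0.048, -0.035], "rot": [-0.005, -0.012, 0]},
  {"travel": [0.08, -0.048, -0.035], "rot": [-0.005, -0.012, 0]},
  {"travel": [0.11, -0.048, -0.035], "rot": [-0.005, -0.012, 0]},
  {"travel": [0.125, -0.048, -0.035], "rot": [-0.005, -0.012, 0]},
  {"travel": [0.125, -0.048, -0.035], "rot": [-0.005, -0.012, 0]},
])

```text
time_s: 13.12
eef_pos: [0.5141, -0.3163, 0.0655]
eef_rot: [[0.654, 0.341, 0.675], [-0.235, 0.94, -0.247], [-0.719, 0.003, 0.695]]
ft_force: [-0.6, 0.4, -1.0]
gripper_width: 0.681
```

>>> move_arm([
  {"travel": [0, 0, 0], "rot": [0, 0, 0]},
  {"travel": [0, 0, 0], "rot": [0, 0, 0]},
  {"travel": [0, 0, 0], "rot": [0, 0, 0]},
  {"travel": [0, 0, 0], "rot": [0, 0, 0]},
  {"travel": [0, 0, 0], "rot": [0, 0, 0]},
  {"travel": [0, 0, 0], "rot": [0, 0, 0]},
  {"travel": [0, 0, 0], "rot": [0, 0, 0]},
], grip=0.005, squeeze=60)

```text
time_s: 13.7
eef_pos: [0.5142, -0.3164, 0.0665]
eef_rot: [[0.655, 0.341, 0.675], [-0.235, 0.94, -0.246], [-0.718, 0.003, 0.696]]
ft_force: [0.2, 2.2, 2.2]
gripper_width: 0.197
```

```bash
python3 - <<'E'
import sg
from go import *
sg.to([(sg.g+.019*sg.x,sg.T)])
P=cams.grab_frame("wrist");save(P,"w8.png")
P=cams.grab_frame("side");save(P,"s8.png")
E
```

```text
t 13.7 p [ 0.5142 -0.3164  0.0665] F [0.2488 2.2315 2.2067] g 0.1968097884297966
travel [-0.0043  0.0057  0.013 ] rot [-0.0123 -0.0157  0.0083]
```

>>> move_arm([
  {"travel": [0, 0, 0], "rot": [0, 0, 0]},
  {"travel": [0, 0, 0], "rot": [0, 0, 0]},
  {"travel": [0, 0, 0], "rot": [0, 0, 0]},
  {"travel": [-0.004, 0, 0.007], "rot": [0, 0, 0]},
  {"travel": [-0.004, 0, 0.014], "rot": [0, -0.015, 0]},
  {"travel": [-0.004, 0, 0.014], "rot": [0, -0.015, 0]},
  {"travel": [-0.004, 0, 0.014], "rot": [0, -0.015, 0]},
], grip=0.04)

```text
time_s: 14.38
eef_pos: [0.5215, -0.3192, 0.0797]
eef_rot: [[0.666, 0.341, 0.664], [-0.239, 0.94, -0.243], [-0.707, 0.003, 0.707]]
ft_force: [-0.1, -0.1, -0.4]
gripper_width: 0.454
```

```bash
cat > scf.py <<'E'
from fit import *
def scfit(v0,z=.004,views=("scene","side"),tag="x"):
    D=[]
    for n in views:
        P=cams.grab_frame(n);save(P,n+tag+".png")
        q=proj(P,[[v0[0],v0[1],.03]])[0]
        o=[o for o in cams.outline_of(P,"scoop") if np.hypot(*(np.argwhere(o["pixels"]).mean(0)[::-1]-q))<40]
        if o: D.append((P,o[0]["pixels"].astype(np.float32)))
    r=fit("scoop",D,[v0[0],v0[1],v0[2]*3],z,M["scoop"][:4]);print(len(D),np.round(r,4));return r
E
python3 - <<'E'
import sg
from scf import *
sg.to([(sg.g+.019*sg.x,sg.T)])
scfit((.581,-.3336,-.333))
E
```

```text
t 14.3833 p [ 0.5215 -0.3192  0.0797] F [-0.1222 -0.0924 -0.3869] g 0.4543066155638029
travel [-0.0002  0.0058 -0.0018] rot [-0.0121  0.0002  0.0086]
2 [ 0.5799 -0.3343 -0.2834  0.7601]
```

>>> move_arm([
  {"travel": [0, 0, 0], "rot": [0, 0, 0]},
  {"travel": [0, 0, 0], "rot": [0, 0, 0]},
  {"travel": [0, 0, 0], "rot": [0, 0, 0]},
  {"travel": [0, 0, 0], "rot": [0, 0, 0]},
  {"travel": [0, 0, 0], "rot": [0, 0, 0]},
  {"travel": [0, 0, 0], "rot": [0, 0, 0]},
], grip=0.005, squeeze=60)

```text
time_s: 15.08
eef_pos: [0.5211, -0.3188, 0.0787]
eef_rot: [[0.665, 0.341, 0.665], [-0.238, 0.94, -0.243], [-0.708, 0.003, 0.706]]
ft_force: [-1.1, 1.6, -0.1]
gripper_width: 0.201
```

>>> move_arm([
  {"travel": [-0.01, 0, 0.01], "rot": [0, 0, 0]},
  {"travel": [-0.03, 0, 0.03], "rot": [0, 0, 0]},
  {"travel": [-0.055, 0, 0.055], "rot": [0, 0, 0]},
  {"travel": [-0.08, 0, 0.08], "rot": [0, 0, 0]},
  {"travel": [-0.08, 0, 0.08], "rot": [0, 0, 0]},
  {"travel": [-0.08, 0, 0.08], "rot": [0, 0, 0]},
])

```text
time_s: 15.58
eef_pos: [0.5216, -0.3199, 0.1954]
eef_rot: [[0.667, 0.341, 0.663], [-0.241, 0.94, -0.241], [-0.705, 0.001, 0.709]]
ft_force: [-0.0, -0.0, -1.5]
gripper_width: 0.2
```

```bash
python3 - <<'E'
from go import *
import sg
to([])
out=[]
for n in("scene","side"):
    P=cams.grab_frame(n);save(P,n+"9.png")
    s=env.get_state();R=np.array(s["eef_rot"]);p=np.array(s["eef_pos"])
    u,v=proj(P,[p])[0].astype(int);out.append(cv2.resize(P["color"][max(0,v-60):v+70,max(0,u-80):u+80],(400,325),interpolation=2)[:,:,::-1])
cv2.imwrite("pics/c9.png",np.hstack(out))
E
```

```text
t 15.5833 p [ 0.5216 -0.3199  0.1954] F [-0.021  -0.0255 -1.5096] g 0.19995045369416106
```

View pics/c9.png

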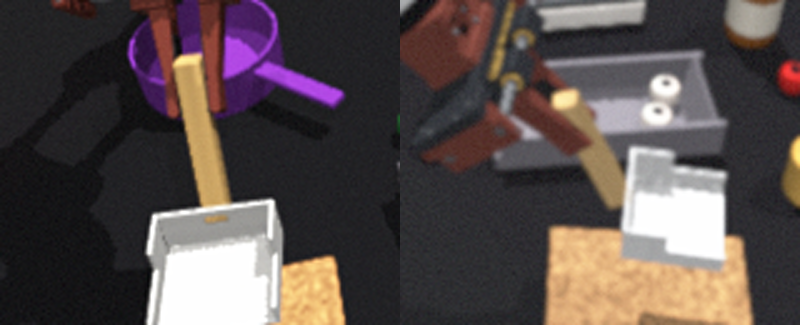

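The scoop is held and level. Next I hover over the tray and refine the tray pose with the wrist camera.

```bash
cat > tr.py <<'E'
from go import *
import sys
R0=json.load(open("R.json"))
TR=json.load(open("T.json")) if __import__("os").path.exists("T.json") else [.6022,-.1226,-.083]
OFF=(.0613,.0747) # scoop origin from TCP: forward, down (level, lean 45deg)
def tw(x,y): c,s=np.cos(TR[2]),np.sin(TR[2]);return np.array([TR[0]+c*x-s*y,TR[1]+s*x+c*y])
def pose(o,z,yaw,tilt=0.,piv=(0,0)): # scoop origin world xy at level, underside z, tilt=lip up(+) about piv (local x,z)
    f=np.array([np.cos(yaw),np.sin(yaw),0]);k=np.array([0,0,1])
    r=np.array([-OFF[0]-piv[0],OFF[1]-piv[1]]);c,s=np.cos(tilt),np.sin(tilt)
    r=np.array([c*r[0]-s*r[1],s*r[0]+c*r[1]])+piv
    return np.array([o[0],o[1],z])+r[0]*f+r[1]*k,tool(yaw,np.pi/4+tilt)
E
python3 - <<'E'
from tr import *
to([pose(tw(-.06,0),.13,TR[2])])
from fit import fit,M
s=env.get_state();p=s["eef_pos"];yaw=np.arctan2(-s["eef_rot"][0,1],s["eef_rot"][1,1]);f=np.array([np.cos(yaw),np.sin(yaw)])
D=[]
for n in("scene","side"):
    P=cams.grab_frame(n);q=proj(P,[[*(p[:2]+.05*f),p[2]-.03]])[0]
    o=[o for o in cams.outline_of(P,"scoop") if np.hypot(*(np.argwhere(o["pixels"]).mean(0)[::-1]-q))<40]
    if o:D.append((P,o[0]["pixels"].astype(np.float32)))
r=fit("scoop",D,[*(p[:2]+.0613*f),yaw*3],p[2]-.0747)
print(len(D),r,"yaw tool",yaw,"fwd",(np.array(r[:2])-p[:2])@f,"lat",(np.array(r[:2])-p[:2])@[-f[1],f[0]])
E
```

```text
t 15.6833 p [ 0.5206 -0.3188  0.1899] F [-0.0061  0.5299 -1.9386] g 0.20184551564599346
travel [-0.0855  0.1807 -0.0661] rot [-0.1899 -0.0033  0.1839]
2 (np.float64(0.5786256276043015), np.float64(-0.33932661229921124), np.float64(-0.3374406083682063), np.float64(0.8958135843276978)) yaw tool -0.34732126250100165 fwd 0.06155960861678317 lat 0.00048291178642600574
```

>>> move_arm([
  {"travel": [-0.02, 0.02, 0], "rot": [-0.02, 0, 0.02]},
  {"travel": [-0.03, 0.05, -0.01], "rot": [-0.05, 0, 0.05]},
  {"travel": [-0.045, 0.08, -0.02], "rot": [-0.09, 0, 0.09]},
  {"travel": [-0.06, 0.11, -0.035], "rot": [-0.13, 0, 0.13]},
  {"travel": [-0.075, 0.14, -0.05], "rot": [-0.16, 0, 0.155]},
  {"travel": [-0.083, 0.165, -0.062], "rot": [-0.18, -0.003, 0.175]},
  {"travel": [-0.0855, 0.18, -0.066], "rot": [-0.19, -0.003, 0.184]},
  {"travel": [-0.0855, 0.18, -0.066], "rot": [-0.19, -0.003, 0.184]},
])

```text
time_s: 16.55
eef_pos: [0.5154, -0.1248, 0.2076]
eef_rot: [[0.685, 0.072, 0.725], [-0.042, 0.997, -0.059], [-0.727, 0.01, 0.686]]
ft_force: [0.3, 0.8, -1.2]
gripper_width: 0.207
```

```bash
python3 - <<'E'
from tr import *
from fit import *
to([pose(tw(-.06,0),.13,TR[2])])
P=cams.grab_frame("wrist");save(P,"w10.png")
im=cv2.cvtColor(P["color"],cv2.COLOR_RGB2BGR)
for b in([[-.135,-.047,.006],[.065,-.047,.006],[.065,.047,.006],[-.135,.047,.006]],[[-.137,-.047,.044],[.083,-.047,.044]],[[-.137,.047,.044],[.083,.047,.044]],[[-.137,-.053,.044],[.083,-.053,.044]],[[-.137,.053,.044],[.083,.053,.044]]):
    q=proj(P,[[*tw(x,y),z] for x,y,z in b]);print(q.round(0).tolist())
    cv2.polylines(im,[(q).astype(np.int32)],True,(0,0,255),1)
cv2.imwrite("pics/w10o.png",cv2.resize(im,(800,500)))
E
```

```text
t 16.55 p [ 0.5154 -0.1248  0.2076] F [ 0.2689  0.7588 -1.1965] g 0.2065659020686844
travel [-0.0218  0.0097 -0.0274] rot [ 0.0009 -0.0289 -0.0152]
[[275.0, -3.0], [291.0, 150.0], [357.0, 150.0], [383.0, -3.0]]
[[271.0, 18.0], [291.0, 179.0]]
[[390.0, 19.0], [357.0, 179.0]]
[[264.0, 18.0], [286.0, 179.0]]
[[397.0, 19.0], [361.0, 179.0]]
```

View pics/w10o.png

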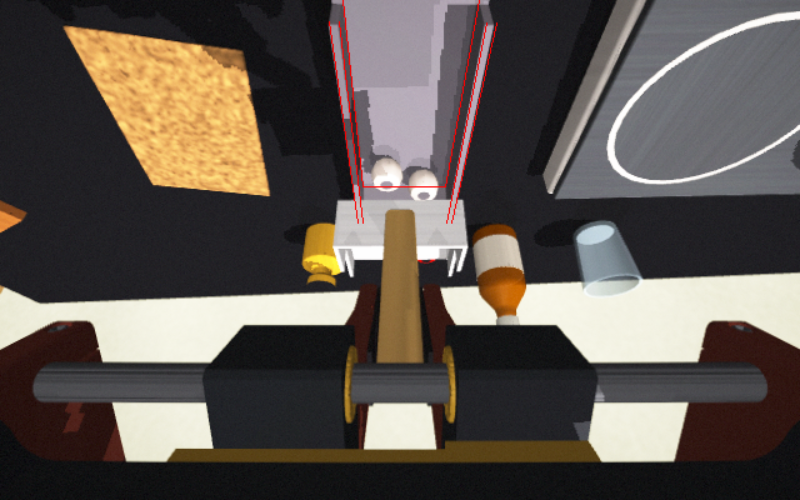

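The tray outline (red) matches the image walls to about 1 mm, and the pebbles are at (310,138) and (339,146).

```bash
python3 - <<'E'
from tr import *
P=cams.grab_frame("wrist")
c,s=np.cos(TR[2]),np.sin(TR[2])
for q in onz(P,[[309.6,138],[339,146.4]],.02): d=q[:2]-TR[:2];print("peb tray",c*d[0]+s*d[1],-s*d[0]+c*d[1])
to([pose(tw(-.06,.001),z,TR[2]) for z in(.13,.06,.02)])
E
```

```text
peb tray 0.02583160000499157 -0.020776152541160314
peb tray 0.0419764147203256 0.01829548684323909
t 16.65 p [ 0.515  -0.1267  0.2078] F [-0.3205 -0.5383 -0.3729] g 0.2026122638959857
travel [-0.0214  0.0126 -0.0274] rot [ 0.0004 -0.0287 -0.0128]
travel [ 0.0295  0.0119 -0.0754] rot [ 0.0004 -0.0287 -0.0128]
travel [ 0.0585  0.0116 -0.1029] rot [ 0.0004 -0.0287 -0.0128]
```

>>> move_arm([
  {"travel": [-0.01, 0.006, -0.014], "rot": [0, -0.015, -0.006]},
  {"travel": [-0.0214, 0.0118, -0.0274], "rot": [0, -0.0287, -0.0128]},
  {"travel": [-0.0214, 0.0118, -0.0274], "rot": [0, -0.0287, -0.0128]},
  {"travel": [-0.0214, 0.0118, -0.0274], "rot": [0, -0.0287, -0.0128]},
  {"travel": [-0.004, 0.0115, -0.044], "rot": [0, -0.0287, -0.0128]},
  {"travel": [0.013, 0.0112, -0.06], "rot": [0, -0.0287, -0.0128]},
  {"travel": [0.0295, 0.011, -0.0754], "rot": [0, -0.0287, -0.0128]},
  {"travel": [0.0295, 0.011, -0.0754], "rot": [0, -0.0287, -0.0128]},
])

```text
time_s: 17.32
eef_pos: [0.5187, -0.1284, 0.1283]
eef_rot: [[0.682, 0.075, 0.728], [-0.043, 0.997, -0.062], [-0.73, 0.011, 0.683]]
ft_force: [-0.2, 0.0, -2.7]
gripper_width: 0.198
```

```bash
python3 - <<'E'
from tr import *
to([pose(tw(-.06,0),z,TR[2]) for z in(.06,.02,.009)])
E
```

```text
t 17.3167 p [ 0.5187 -0.1284  0.1283] F [-0.1853  0.0286 -2.7039] g 0.197752860608666
travel [-0.0308  0.0131 -0.0239] rot [-0.0017 -0.0334 -0.0135]
travel [-0.0016  0.0127 -0.0512] rot [-0.0017 -0.0334 -0.0135]
travel [ 0.0064  0.0126 -0.0587] rot [-0.0017 -0.0334 -0.0135]
```

```bash
python3 - <<'E'
from tr import *
print(env.get_state()["qpos"]);to([])
E
```

```text
[-0.5195 -0.8542  2.2565  0.3508  1.0676 -2.0736]
t 17.3167 p [ 0.5187 -0.1284  0.1283] F [-0.1853  0.0286 -2.7039] g 0.197752860608666
```

Joint 2 was at its limit: a level scoop with a 45° lean sits too far back. I'll insert it lip-down at -20° and level it as it advances.

```bash
cat >> tr.py <<'E'
def lip(x,y,z,tilt): return pose(tw(x-.04,y),z,TR[2],np.deg2rad(tilt),(.04,0))
def where():
    s=env.get_state();p=np.array(s["eef_pos"]);R=np.array(s["eef_rot"])
    yaw=np.arctan2(-R[0,1],R[1,1]);f=np.array([np.cos(yaw),np.sin(yaw)])
    lean=np.arctan2(R[:2,0]@f,-R[2,0]);t=lean-np.pi/4;c,sn=np.cos(t),np.sin(t)
    r=np.array([c*.1013+sn*.0747,sn*.1013-c*.0747]);L=p[:2]+r[0]*f-np.array(TR[:2])
    c,sn=np.cos(TR[2]),np.sin(TR[2])
    print("lip tray",c*L[0]+sn*L[1],-sn*L[0]+c*L[1],"z",p[2]+r[1],"tilt",np.rad2deg(t),"dyaw",np.rad2deg(yaw-TR[2]),"q",s["qpos"])
E
python3 - <<'E'
from tr import *
where()
to([lip(-.005,0,z,-20) for z in(.07,.05,.012)])
E
```

```text
lip tray 0.016054564486710908 -0.011939726399792759 z 0.050316765789320414 tilt -1.9082143131049614 dyaw 0.4679449279845684 q [-0.5195 -0.8542  2.2565  0.3508  1.0676 -2.0736]
t 17.3167 p [ 0.5187 -0.1284  0.1283] F [-0.1853  0.0286 -2.7039] g 0.197752860608666
travel [-0.0283  0.0132  0.0376] rot [ 0.0007  0.3157 -0.0137]
travel [-0.0137  0.013   0.024 ] rot [ 0.0007  0.3157 -0.0137]
travel [ 0.0141  0.0126 -0.002 ] rot [ 0.0007  0.3157 -0.0137]
```

>>> move_arm([
  {"travel": [-0.012, 0.005, 0.012], "rot": [0, 0.1, 0]},
  {"travel": [-0.022, 0.009, 0.025], "rot": [0, 0.2, -0.007]},
  {"travel": [-0.0283, 0.0132, 0.0376], "rot": [0, 0.31, -0.0137]},
  {"travel": [-0.0283, 0.0132, 0.0376], "rot": [0, 0.3157, -0.0137]},
  {"travel": [-0.0283, 0.0132, 0.0376], "rot": [0, 0.3157, -0.0137]},
  {"travel": [-0.0283, 0.0132, 0.0376], "rot": [0, 0.3157, -0.0137]},
])

```text
time_s: 17.82
eef_pos: [0.5276, -0.1163, 0.1742]
eef_rot: [[0.421, 0.082, 0.903], [-0.034, 0.997, -0.074], [-0.906, 0.0, 0.423]]
ft_force: [-0.7, -0.5, -1.8]
gripper_width: 0.204
```

```bash
python3 - <<'E'
from tr import *
where()
to([lip(-.005,0,z,-20) for z in(.05,.03,.012)])
E
```

```text
lip tray -0.005241040653204524 0.0001430996069175015 z 0.0693926493730915 tilt -19.995282772773898 dyaw 0.05239708513093549 q [-0.3606 -0.5121  1.8592  0.119   1.3744 -1.8476]
t 17.8167 p [ 0.5276 -0.1163  0.1742] F [-0.662  -0.4977 -1.7512] g 0.20374551850085718
travel [ 0.0177 -0.0001 -0.008 ] rot [ 0.0007  0.0001 -0.0006]
travel [ 0.0358 -0.0001 -0.0164] rot [ 0.0007  0.0001 -0.0006]
travel [ 0.0521 -0.0001 -0.024 ] rot [ 0.0007  0.0001 -0.0006]
```

Placed exactly. Descend.

>>> move_arm([
  {"travel": [0.012, 0, -0.0055], "rot": [0, 0, 0]},
  {"travel": [0.025, 0, -0.0115], "rot": [0, 0, 0]},
  {"travel": [0.037, 0, -0.017], "rot": [0, 0, 0]},
  {"travel": [0.047, 0, -0.0217], "rot": [0, 0, 0]},
  {"travel": [0.0521, 0, -0.024], "rot": [0, 0, 0]},
  {"travel": [0.0521, 0, -0.024], "rot": [0, 0, 0]},
])

```text
time_s: 18.32
eef_pos: [0.5265, -0.1162, 0.1146]
eef_rot: [[0.419, 0.082, 0.904], [-0.034, 0.997, -0.075], [-0.907, 0.001, 0.421]]
ft_force: [-0.1, -0.2, -1.3]
gripper_width: 0.201
```

```bash
python3 - <<'E'
from tr import *
where()
to([lip(*a) for a in((-.003,0,.007,-20),(.01,0,.0065,-16),(.02,0,.0065,-12),(.03,0,.0065,-8),(.036,0,.0065,-5))])
E
```

```text
lip tray -0.006532703581205449 0.0001735655389255769 z 0.009595231349307135 tilt -20.122762602783236 dyaw 0.023633068372118676 q [-0.3611 -0.5129  1.9644  0.1222  1.273  -1.8603]
t 18.3167 p [ 0.5265 -0.1162  0.1146] F [-0.0745 -0.2348 -1.3057] g 0.2009091524437052
travel [ 0.0039 -0.0001  0.0018] rot [-0.0001 -0.0021 -0.0011]
travel [ 0.0114 -0.0002  0.0048] rot [-0.0001 -0.072  -0.0011]
travel [ 0.0179 -0.0002  0.0054] rot [-0.0001 -0.1418 -0.0011]
travel [ 0.0249 -0.0002  0.0061] rot [-0.0002 -0.2116 -0.0011]
travel [ 0.0299 -0.0002  0.0055] rot [-0.0002 -0.2639 -0.0011]
```

>>> move_arm([
  {"travel": [0.0039, 0, 0.0018], "rot": [0, 0, 0]},
  {"travel": [0.0077, 0, 0.0035], "rot": [0, -0.036, 0]},
  {"travel": [0.0114, 0, 0.0048], "rot": [0, -0.072, 0]},
  {"travel": [0.0147, 0, 0.0051], "rot": [0, -0.107, 0]},
  {"travel": [0.0179, 0, 0.0054], "rot": [0, -0.142, 0]},
  {"travel": [0.0215, 0, 0.0058], "rot": [0, -0.177, 0]},
  {"travel": [0.0249, 0, 0.0061], "rot": [0, -0.212, 0]},
  {"travel": [0.0299, 0, 0.0055], "rot": [0, -0.264, 0]},
])

```text
time_s: 18.98
eef_pos: [0.5439, -0.1178, 0.092]
eef_rot: [[0.641, 0.082, 0.763], [-0.053, 0.997, -0.062], [-0.765, -0.001, 0.644]]
ft_force: [-11.7, 0.7, 0.4]
gripper_width: 0.199
```

```bash
python3 - <<'E'
from tr import *
where()
to([lip(*a) for a in((.036,0,.006,-4),(.042,0,.006,-4),(.05,0,.006,-4),(.056,0,.006,-4),(.062,0,.006,-4))])
E
```

```text
lip tray 0.03603835536856833 3.9889598112479666e-05 z 0.008825799112868585 tilt -4.936915682720534 dyaw 0.07909324400118263 q [-0.4172 -0.7162  2.224   0.2578  0.9782 -1.9783]
t 18.9833 p [ 0.5439 -0.1178  0.092 ] F [-11.6739   0.6657   0.4277] g 0.19949145453147385
travel [ 0.0025  0.0001 -0.0039] rot [ 0.0015 -0.0164 -0.0004]
travel [0.0063 0.0001 0.0007] rot [ 0.0015 -0.0164 -0.0004]
travel [0.0115 0.0001 0.0068] rot [ 0.0015 -0.0164 -0.0004]
travel [0.0153 0.0001 0.0114] rot [ 0.0015 -0.0164 -0.0004]
travel [0.0192 0.0001 0.016 ] rot [ 0.0015 -0.0164 -0.0004]
```

```bash
python3 - <<'E'
from tr import *
to([lip(*a) for a in((.031,0,.0088,-4),(.031,0,.005,-4),(.031,0,.003,-4))])
E
```

```text
t 18.9833 p [ 0.5439 -0.1178  0.092 ] F [-11.6739   0.6657   0.4277] g 0.19949145453147385
travel [-0.0029  0.0001 -0.0059] rot [ 0.0015 -0.0164 -0.0004]
travel [ 0.      0.0001 -0.0084] rot [ 0.0015 -0.0164 -0.0004]
travel [ 0.0015  0.0001 -0.0096] rot [ 0.0015 -0.0164 -0.0004]
```

>>> move_arm([
  {"travel": [-0.0029, 0, -0.0059], "rot": [0, -0.016, 0]},
  {"travel": [-0.0029, 0, -0.0059], "rot": [0, -0.016, 0]},
  {"travel": [0.0, 0, -0.0084], "rot": [0, -0.016, 0]},
  {"travel": [0.0, 0, -0.0084], "rot": [0, -0.016, 0]},
  {"travel": [0.0, 0, -0.0084], "rot": [0, -0.016, 0]},
])

```text
time_s: 19.4
eef_pos: [0.538, -0.1174, 0.0872]
eef_rot: [[0.654, 0.081, 0.752], [-0.054, 0.997, -0.061], [-0.755, -0.001, 0.656]]
ft_force: [-0.8, 0.0, -1.5]
gripper_width: 0.198
```

```bash
python3 - <<'E'
from tr import *
where()
to([lip(*a) for a in((.036,0,.005,-4),(.042,0,.005,-4),(.05,0,.005,-4),(.056,0,.005,-4),(.062,0,.005,-4))])
P=cams.grab_frame("scene");save(P,"s12.png");Q=cams.grab_frame("wrist");S=cams.grab_frame("side")
u,v=proj(P,[[*tw(.02,0),.02]])[0].astype(int);i1=cv2.resize(P["color"][v-50:v+50,u-50:u+50],(400,400),interpolation=2)
u,v=proj(S,[[*tw(.03,0),.02]])[0].astype(int);i2=cv2.resize(S["color"][v-40:v+40,u-40:u+40],(400,400),interpolation=2)
cv2.imwrite("pics/c12.png",np.hstack([i1,i2])[:,:,::-1])
E
```

```text
lip tray 0.03147808032326802 2.216700980066941e-05 z 0.005610999965590904 tilt -4.000180000686025 dyaw 0.08651891556140576 q [-0.4285 -0.7537  2.2604  0.2737  0.9673 -1.9958]
t 19.4 p [ 0.538  -0.1174  0.0872] F [-0.7948  0.0492 -1.5097] g 0.19810792357854948
travel [0.0034 0.0001 0.003 ] rot [ 0.0017 -0.     -0.0004]
travel [0.0074 0.0001 0.0075] rot [ 0.0017 -0.     -0.0004]
travel [0.0126 0.0001 0.0136] rot [ 0.0017 -0.     -0.0004]
travel [0.0165 0.0001 0.0181] rot [ 0.0017 -0.     -0.0004]
travel [0.0205 0.0001 0.0226] rot [ 0.0017 -0.     -0.0004]
```

>>> move_arm([
  {"travel": [0.001, 0, -0.001], "rot": [0, 0, 0]},
  {"travel": [0.002, 0, -0.0022], "rot": [0, 0, 0]},
  {"travel": [0.003, 0, -0.003], "rot": [0, 0, 0]},
  {"travel": [0.003, 0, -0.003], "rot": [0, 0, 0]},
])

```text
time_s: 19.88
eef_pos: [0.5381, -0.1174, 0.0836]
eef_rot: [[0.655, 0.081, 0.751], [-0.054, 0.997, -0.061], [-0.754, -0.001, 0.657]]
ft_force: [0.2, 0.3, 0.4]
gripper_width: 0.203
```

```bash
python3 - <<'E'
from tr import *
where();to([])
E
```

```text
lip tray 0.031661970815728795 5.151762298061507e-05 z 0.00210826480078552 tilt -3.9179979811566783 dyaw 0.08687570398197994 q [-0.4288 -0.7533  2.2672  0.276   0.9591 -1.9989]
t 19.8833 p [ 0.5381 -0.1174  0.0836] F [0.1746 0.3269 0.3881] g 0.20256254211351654
```

>>> move_arm([
  {"travel": [0.0025, 0, 0.003], "rot": [0, 0, 0]},
  {"travel": [0.005, 0, 0.006], "rot": [0, 0, 0]},
  {"travel": [0.0075, 0, 0.009], "rot": [0, 0, 0]},
  {"travel": [0.01, 0, 0.0117], "rot": [0, 0, 0]},
])

```text
time_s: 20.22
eef_pos: [0.5539, -0.1187, 0.0837]
eef_rot: [[0.655, 0.081, 0.751], [-0.054, 0.997, -0.061], [-0.754, -0.001, 0.657]]
ft_force: [-2.6, 0.4, 1.3]
gripper_width: 0.202
```

```bash
python3 - <<'E'
from tr import *
where();to([])
P=cams.grab_frame("scene");save(P,"s12.png");S=cams.grab_frame("side")
u,v=proj(P,[[*tw(.02,0),.02]])[0].astype(int);i1=cv2.resize(P["color"][v-50:v+50,u-50:u+50],(400,400),interpolation=2)
u,v=proj(S,[[*tw(.03,0),.02]])[0].astype(int);i2=cv2.resize(S["color"][v-40:v+40,u-40:u+40],(400,400),interpolation=2)
cv2.imwrite("pics/c13.png",np.hstack([i1,i2])[:,:,::-1])
# white pebble-like detections
for pic,n in((P,"scene"),(S,"side")):
    for o in cams.outline_of(pic,"pebble1_center")[:4]:
        m=np.argwhere(o["pixels"]).mean(0)[::-1];w=onz(pic,[m],.022)[0,:2]-TR[:2];print(n,o["conf"],m.round(1),w.round(3),len(np.argwhere(o["pixels"])))
E
```

```text
lip tray 0.047451780320508764 3.706349458839665e-05 z 0.00226523979792774 tilt -3.9289575068679405 dyaw 0.08767626861047947 q [-0.4122 -0.6907  2.2317  0.2689  0.9288 -1.9881]
t 20.2167 p [ 0.5539 -0.1187  0.0837] F [-2.6045  0.3822  1.3186] g 0.2018251806240495
scene 0.53 [292.4 267.5] [-0.024  0.009] 2110
side 0.38 [385.  256.2] [ 0.051 -0.023] 71
```

>>> move_arm([
  {"travel": [0.0025, 0, 0.003], "rot": [0, 0, 0]},
  {"travel": [0.005, 0, 0.006], "rot": [0, 0, 0]},
  {"travel": [0.0075, 0, 0.009], "rot": [0, 0, 0]},
  {"travel": [0.0095, 0, 0.0112], "rot": [0, 0, 0]},
  {"travel": [0.0095, 0, 0.0112], "rot": [0, 0, 0]},
])

```text
time_s: 20.83
eef_pos: [0.5688, -0.1197, 0.0836]
eef_rot: [[0.655, 0.081, 0.751], [-0.054, 0.997, -0.061], [-0.754, -0.0, 0.657]]
ft_force: [1.1, -0.6, -1.0]
gripper_width: 0.198
```

```bash
python3 - <<'E'
from tr import *
where();to([])
P=cams.grab_frame("scene");S=cams.grab_frame("side");W=cams.grab_frame("wrist")
u,v=proj(P,[[*tw(.02,0),.02]])[0].astype(int);i1=cv2.resize(P["color"][v-50:v+50,u-50:u+50],(400,400),interpolation=2)
u,v=proj(S,[[*tw(.03,0),.02]])[0].astype(int);i2=cv2.resize(S["color"][v-40:v+40,u-40:u+40],(400,400),interpolation=2)
cv2.imwrite("pics/c14.png",np.hstack([i1,i2])[:,:,::-1])
E
```

```text
lip tray 0.062380947209357225 0.00027377387485928283 z 0.0021483137314174533 tilt -3.929539218925982 dyaw 0.09823945795115217 q [-0.3978 -0.634   2.1983  0.2631  0.9026 -1.9785]
t 20.8333 p [ 0.5688 -0.1197  0.0836] F [ 1.1055 -0.6163 -0.9861] g 0.19828154882410753
```

View pics/c14.png

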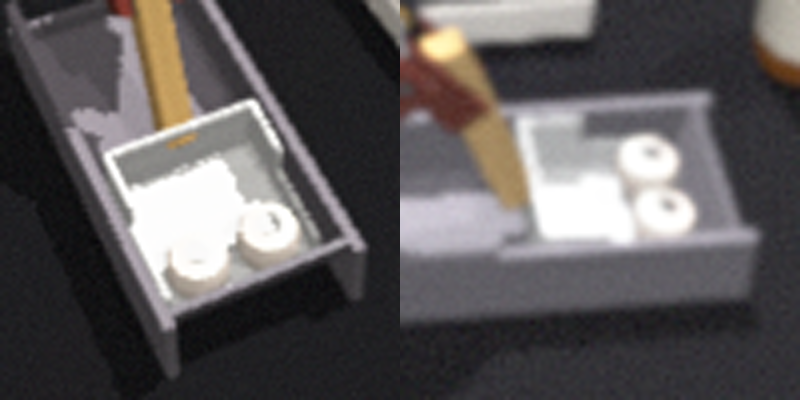

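Both pebbles sit inside the bowl in both views, and I've used all 12 pictures. Tilt back and lift.

```bash
python3 - <<'E'
from tr import *
to([lip(*a) for a in((.0615,0,.004,0),(.061,0,.007,4),(.06,0,.012,8),(.06,0,.02,10),(.06,0,.035,10),(.06,0,.055,10),(.06,0,.08,10))])
E
```

```text
t 20.9833 p [ 0.5684 -0.1197  0.0836] F [ 1.5884 -1.3795 -1.018 ] g 0.20205839530023373
travel [-0.0002 -0.0001 -0.0077] rot [ 0.0015 -0.0684 -0.0008]
travel [-0.0006 -0.0001 -0.0146] rot [ 0.0015 -0.1382 -0.0009]
travel [-0.0022 -0.0001 -0.0204] rot [ 0.0014 -0.208  -0.0009]
travel [-0.0066 -0.0001 -0.0192] rot [ 0.0014 -0.243  -0.001 ]
travel [-0.0179 -0.0001 -0.0094] rot [ 0.0014 -0.243  -0.001 ]
travel [-0.033  -0.0001  0.0038] rot [ 0.0014 -0.243  -0.001 ]
travel [-0.0518 -0.0001  0.0202] rot [ 0.0014 -0.243  -0.001 ]
```

>>> move_arm([
  {"travel": [0, 0, -0.004], "rot": [0, -0.034, 0]},
  {"travel": [0, 0, -0.0077], "rot": [0, -0.068, 0]},
  {"travel": [-0.0006, 0, -0.0146], "rot": [0, -0.138, 0]},
  {"travel": [-0.0022, 0, -0.0204], "rot": [0, -0.208, 0]},
  {"travel": [-0.0066, 0, -0.0192], "rot": [0, -0.243, 0]},
  {"travel": [-0.013, 0, -0.0135], "rot": [0, -0.243, 0]},
  {"travel": [-0.022, 0, -0.006], "rot": [0, -0.243, 0]},
  {"travel": [-0.033, 0, 0.0038], "rot": [0, -0.243, 0]},
])

```text
time_s: 21.65
eef_pos: [0.5651, -0.124, 0.1069]
eef_rot: [[0.811, 0.078, 0.58], [-0.061, 0.997, -0.048], [-0.582, 0.003, 0.813]]
ft_force: [0.0, -0.7, -2.3]
gripper_width: 0.203
```

```bash
python3 - <<'E'
from tr import *
where();to([lip(*a) for a in((.06,0,.08,10),(.075,0,.15,12),(.09,0,.2,14))])
E
```

```text
lip tray 0.07531705229531405 -0.003911233367722282 z 0.04970761250574467 tilt 9.400692910759162 dyaw 0.3062556356360508 q [-0.4876 -0.8553  2.3927  0.4927  0.7595 -2.1875]
t 21.65 p [ 0.5651 -0.124   0.1069] F [ 0.0322 -0.6935 -2.2829] g 0.20297374090030734
travel [-0.0299  0.0047  0.0144] rot [ 0.0006 -0.0105 -0.0061]
travel [-0.0576  0.0048  0.0757] rot [ 0.0005 -0.0454 -0.0062]
travel [-0.0736  0.0049  0.1208] rot [ 0.0004 -0.0803 -0.0062]
```

>>> move_arm([
  {"travel": [-0.012, 0.002, 0.018], "rot": [0, -0.01, -0.003]},
  {"travel": [-0.03, 0.004, 0.045], "rot": [0, -0.02, -0.006]},
  {"travel": [-0.048, 0.005, 0.072], "rot": [0, -0.035, -0.006]},
  {"travel": [-0.064, 0.005, 0.1], "rot": [0, -0.05, -0.006]},
  {"travel": [-0.0736, 0.005, 0.12], "rot": [0, -0.06, -0.006]},
  {"travel": [-0.0736, 0.005, 0.12], "rot": [0, -0.06, -0.006]},
])

```text
time_s: 22.15
eef_pos: [0.5831, -0.1229, 0.2558]
eef_rot: [[0.846, 0.081, 0.526], [-0.07, 0.997, -0.041], [-0.528, -0.002, 0.849]]
ft_force: [0.1, 0.1, -1.7]
gripper_width: 0.203
```

```bash
cat > du.py <<'E'
from tr import *
# lip targets in world over pan, heading yaw
def lw(x,y,z,tilt,yaw):
    f=np.array([np.cos(yaw),np.sin(yaw)]);return pose(np.array([x,y])-.04*f,z,yaw,np.deg2rad(tilt),(.04,0))
E
python3 - <<'E'
from du import *
where()
P=cams.grab_frame("scene")
for o in cams.outline_of(P,"pebble1_center")[:4]: print(o["conf"],np.argwhere(o["pixels"]).mean(0)[::-1],o["pixels"].sum())
s=env.get_state();print(proj(P,[np.array(s["eef_pos"])+[.1,0,-.05]]), proj(P,[[*tw(.03,0),.02]]))
to([lw(.57,.1,.2,14,.15),lw(.555,.318,.2,12,.4)])
E
```

```text
lip tray 0.09656595256846932 -0.0017149872347515995 z 0.20611013102749465 tilt 13.134221208364304 dyaw 0.08819557834596153 q [-0.4658 -0.8564  2.1654  0.4183  0.8965 -2.0537]
0.7 [299.1641 242.2879] 323
[[313.5589 246.1908]] [[299.8655 288.5515]]
t 22.25 p [ 0.5818 -0.1224  0.2477] F [-0.4079 -0.0318 -2.6678] g 0.1971955208244313
travel [-0.1208  0.1942 -0.0764] rot [-0.1213 -0.0247  0.1963]
travel [-0.1406  0.3838 -0.0842] rot [-0.2598  0.0099  0.4045]
```

```bash
python3 - <<'E'
from du import *
to([lw(.69,-.04,.2,11,.02),lw(.69,.09,.2,9,.17),lw(.595,.3416,.2,8,.45)])
E
```

```text
t 22.25 p [ 0.5818 -0.1224  0.2477] F [-0.4079 -0.0318 -2.6678] g 0.1971955208244313
travel [-0.0134  0.0795 -0.001 ] rot [-0.0552  0.0276  0.0843]
travel [-0.0203  0.1928 -0.0007] rot [-0.141   0.0622  0.2074]
travel [-0.1076  0.4076 -0.0539] rot [-0.3023  0.0781  0.4364]
```

>>> move_arm([
  {"travel": [-0.002, 0.01, 0], "rot": [-0.007, 0.004, 0.011]},
  {"travel": [-0.005, 0.03, 0], "rot": [-0.02, 0.01, 0.032]},
  {"travel": [-0.009, 0.054, -0.001], "rot": [-0.038, 0.019, 0.057]},
  {"travel": [-0.0134, 0.08, -0.001], "rot": [-0.055, 0.0276, 0.084]},
  {"travel": [-0.015, 0.108, -0.001], "rot": [-0.077, 0.036, 0.115]},
  {"travel": [-0.017, 0.137, -0.001], "rot": [-0.099, 0.045, 0.146]},
  {"travel": [-0.0187, 0.166, -0.001], "rot": [-0.12, 0.054, 0.178]},
  {"travel": [-0.0203, 0.193, -0.001], "rot": [-0.141, 0.062, 0.207]},
])

```text
time_s: 22.92
eef_pos: [0.5787, 0.0735, 0.2546]
eef_rot: [[0.794, -0.172, 0.583], [0.139, 0.985, 0.101], [-0.591, 0.001, 0.806]]
ft_force: [0.9, -0.2, -3.0]
gripper_width: 0.205
```

```bash
python3 - <<'E'
from du import *
where()
to([lw(.645,.22,.2,8,.31),lw(.595,.3416,.2,8,.45)])
E
```

```text
lip tray 0.06821224419827338 0.22162122148604782 z 0.19620697584242996 tilt 8.752575400738994 dyaw 14.64051672999826 q [-0.0432 -0.8516  2.1233  0.2138  0.9539 -1.824 ]
t 22.9167 p [0.5787 0.0735 0.2546] F [ 0.889  -0.1816 -3.039 ] g 0.20460511080696275
travel [-0.0185  0.1178 -0.0072] rot [-0.0826  0.0132  0.1099]
travel [-0.0388  0.231  -0.0222] rot [-0.1661  0.0132  0.2222]
```

```bash
python3 - <<'E'
from du import *
to([lw(.66,.22,.195,6,.31),lw(.612,.351,.19,3,.45)])
E
```

```text
t 22.9167 p [0.5787 0.0735 0.2546] F [ 0.889  -0.1816 -3.039 ] g 0.20460511080696275
travel [-0.0042  0.1155  0.0019] rot [-0.0845  0.048   0.1084]
travel [-0.0193  0.2389 -0.0086] rot [-0.1758  0.0999  0.2149]
```

>>> move_arm([
  {"travel": [0, 0.025, 0], "rot": [-0.018, 0.01, 0.023]},
  {"travel": [-0.002, 0.055, 0.001], "rot": [-0.04, 0.023, 0.051]},
  {"travel": [-0.003, 0.085, 0.001], "rot": [-0.062, 0.035, 0.08]},
  {"travel": [-0.0042, 0.1155, 0.002], "rot": [-0.0845, 0.048, 0.108]},
  {"travel": [-0.009, 0.15, -0.001], "rot": [-0.11, 0.062, 0.138]},
  {"travel": [-0.013, 0.185, -0.004], "rot": [-0.136, 0.077, 0.169]},
  {"travel": [-0.017, 0.217, -0.007], "rot": [-0.16, 0.09, 0.196]},
  {"travel": [-0.019, 0.239, -0.0086], "rot": [-0.176, 0.1, 0.215]},
])

```text
time_s: 23.58
eef_pos: [0.5154, 0.3081, 0.2562]
eef_rot: [[0.665, -0.439, 0.605], [0.325, 0.898, 0.295], [-0.673, 0.001, 0.74]]
ft_force: [0.6, -0.2, -1.7]
gripper_width: 0.204
```

```bash
cat >> du.py <<'E'
C=np.array([.5694,.3266]);u=np.array([np.cos(.45),np.sin(.45)])
def D(r,z,tilt): return lw(*(C+r*u),z,tilt,.45)
E
python3 - <<'E'
from du import *
where();P=cams.grab_frame("scene")
s=env.get_state();print(proj(P,[np.array(s["eef_pos"])+[.08,.03,-.05]]))
for o in cams.outline_of(P,"pebble1_center")[:4]: print(o["conf"],np.argwhere(o["pixels"]).mean(0)[::-1],o["pixels"].sum())
to([D(*a) for a in((.04,.17,-5),(.02,.14,-12),(0,.115,-20),(-.01,.1,-25))])
E
```

```text
lip tray -0.03227761941868463 0.47569419709859173 z 0.1864358968498589 tilt 2.730575363531152 dyaw 30.801018992331244 q [ 0.5052 -0.6936  1.9817 -0.0434  1.0215 -1.5136]
[[470.9919 140.7605]]
t 23.6833 p [0.5155 0.3084 0.2562] F [-0.4033  0.6919 -2.6065] g 0.20174926800867915
travel [ 0.0034 -0.0071 -0.0008] rot [ 0.0036  0.1349 -0.0045]
travel [ 0.0095 -0.0071 -0.0211] rot [ 0.0038  0.2571 -0.0042]
travel [ 0.0146 -0.007  -0.0358] rot [ 0.0041  0.3967 -0.004 ]
travel [ 0.0204 -0.007  -0.0431] rot [ 0.0043  0.484  -0.0038]
```

```bash
python3 - <<'E'
from du import *
to([D(*a) for a in((.02,.16,0),(-.005,.135,-3),(-.03,.11,-8),(-.03,.097,-15))])
E
```

```text
t 23.6833 p [0.5155 0.3084 0.2562] F [-0.4033  0.6919 -2.6065] g 0.20174926800867915
travel [-0.004  -0.007  -0.0327] rot [ 0.0034  0.0477 -0.0046]
travel [-0.0062 -0.0069 -0.0614] rot [ 0.0035  0.1    -0.0045]
travel [-0.008  -0.0068 -0.0857] rot [ 0.0037  0.1873 -0.0044]
travel [ 0.0023 -0.0068 -0.0801] rot [ 0.0039  0.3095 -0.0041]
```

>>> move_arm([
  {"travel": [-0.002, -0.002, -0.01], "rot": [0, 0.02, 0]},
  {"travel": [-0.003, -0.005, -0.022], "rot": [0, 0.035, 0]},
  {"travel": [-0.004, -0.007, -0.0327], "rot": [0, 0.048, -0.004]},
  {"travel": [-0.005, -0.007, -0.047], "rot": [0, 0.075, -0.004]},
  {"travel": [-0.0062, -0.007, -0.0614], "rot": [0, 0.1, -0.004]},
  {"travel": [-0.007, -0.007, -0.074], "rot": [0, 0.14, -0.004]},
  {"travel": [-0.008, -0.007, -0.0857], "rot": [0, 0.187, -0.004]},
  {"travel": [-0.008, -0.007, -0.0857], "rot": [0, 0.187, -0.004]},
])

```text
time_s: 24.35
eef_pos: [0.4608, 0.2728, 0.1966]
eef_rot: [[0.54, -0.436, 0.72], [0.26, 0.9, 0.35], [-0.801, -0.002, 0.599]]
ft_force: [0.9, -0.2, -1.8]
gripper_width: 0.201
```

```bash
cat >> du.py <<'E'
def wl():
    s=env.get_state();p=np.array(s["eef_pos"]);R=np.array(s["eef_rot"])
    yaw=np.arctan2(-R[0,1],R[1,1]);f=np.array([np.cos(yaw),np.sin(yaw)])
    t=np.arctan2(R[:2,0]@f,-R[2,0])-np.pi/4;c,sn=np.cos(t),np.sin(t)
    r=np.array([c*.1013+sn*.0747,sn*.1013-c*.0747]);L=p[:2]+r[0]*f-C
    print("lip rel C",L@u,L@[-u[1],u[0]],"z",p[2]+r[1],"tilt",np.rad2deg(t),"q",s["qpos"])
E
python3 - <<'E'
from du import *
wl()
to([D(*a) for a in((-.03,.095,-18),(-.03,.09,-28),(-.03,.083,-38),(-.025,.08,-48),(-.02,.08,-58),(-.02,.08,-65))])
E
```

```text
lip rel C -0.031625849336446264 -0.001125574561868972 z 0.10821578830364603 tilt -8.201285208924109 q [ 0.4872 -0.7401  2.0292 -0.025   1.2107 -1.5345]
t 24.35 p [0.4608 0.2728 0.1966] F [ 0.9118 -0.2039 -1.8064] g 0.20065848084458027
travel [0.0102 0.0012 0.0148] rot [0.0023 0.171  0.0013]
travel [0.0165 0.0012 0.0337] rot [0.0021 0.3456 0.0015]
travel [0.0283 0.0011 0.0505] rot [0.002  0.5201 0.0017]
travel [0.0434 0.0011 0.0724] rot [0.0019 0.6946 0.0019]
travel [0.0593 0.0011 0.0941] rot [0.0017 0.8692 0.0021]
travel [0.0701 0.0011 0.1051] rot [0.0016 0.9913 0.0022]
```

>>> move_arm([
  {"travel": [0.005, 0.001, 0.0074], "rot": [0, 0.085, 0]},
  {"travel": [0.0102, 0.001, 0.0148], "rot": [0, 0.171, 0]},
  {"travel": [0.0132, 0.001, 0.024], "rot": [0, 0.258, 0]},
  {"travel": [0.0165, 0.001, 0.0337], "rot": [0, 0.3456, 0]},
  {"travel": [0.022, 0.001, 0.042], "rot": [0, 0.433, 0]},
  {"travel": [0.0283, 0.001, 0.0505], "rot": [0, 0.52, 0]},
  {"travel": [0.036, 0.001, 0.0615], "rot": [0, 0.607, 0]},
  {"travel": [0.0434, 0.001, 0.0724], "rot": [0, 0.695, 0]},
])

```text
time_s: 25.02
eef_pos: [0.5374, 0.3101, 0.2064]
eef_rot: [[-0.046, -0.435, 0.899], [-0.025, 0.9, 0.434], [-0.999, -0.002, -0.052]]
ft_force: [1.1, -0.2, -1.0]
gripper_width: 0.195
```

```bash
cat > pb.py <<'E'
from du import *
def pb():
    for n in("scene","side"):
        P=cams.grab_frame(n)
        for o in cams.outline_of(P,"pebble1_center")[:4]:
            m=np.argwhere(o["pixels"]).mean(0)[::-1];print(n,round(o["conf"],2),m.round(1),o["pixels"].sum(),"rel pan",(onz(P,[m],.058)[0,:2]-C).round(3))
E
python3 - <<'E'
from pb import *
wl();pb()
to([D(*a) for a in((-.02,.08,-58),(-.02,.08,-65))])
E
```

```text
lip rel C -0.023712591846870093 -0.0009001901679399284 z 0.08112888369477675 tilt -48.00914662800636 q [ 0.4694  0.2027  1.0977 -0.0014  1.8937 -1.5518]
scene 0.61 [462.6 192.1] 63 rel pan [0.039 0.025]
side 0.53 [336.8 147.7] 51 rel pan [0.056 0.02 ]
t 25.2167 p [0.537  0.31   0.2023] F [ 1.2395 -0.3553 -0.5184] g 0.2034845435236365
travel [-0.0046  0.0008  0.0258] rot [-0.0002  0.1715  0.0025]
travel [-0.0033  0.0008  0.0411] rot [-0.0004  0.2937  0.0025]
```

>>> move_arm([
  {"travel": [-0.003, 0, 0.013], "rot": [0, 0.086, 0]},
  {"travel": [-0.0046, 0, 0.0258], "rot": [0, 0.172, 0]},
  {"travel": [-0.004, 0, 0.035], "rot": [0, 0.24, 0]},
  {"travel": [-0.004, 0, 0.035], "rot": [0, 0.24, 0]},
  {"travel": [-0.004, 0, 0.035], "rot": [0, 0.24, 0]},
  {"travel": [-0.044, 0, 0.035], "rot": [0, 0.24, 0]},
  {"travel": [-0.084, 0, 0.025], "rot": [0, 0.12, 0]},
  {"travel": [-0.124, 0, 0.0], "rot": [0, 0, 0]},
])

```text
time_s: 25.88
eef_pos: [0.5511, 0.3169, 0.3076]
eef_rot: [[-0.07, -0.435, 0.898], [-0.037, 0.901, 0.433], [-0.997, -0.003, -0.079]]
ft_force: [-0.5, 0.3, 2.7]
gripper_width: 0.203
```

```bash
python3 - <<'E'
from pb import *
wl();pb()
P=cams.grab_frame("scene")
from fit import cyl
# bright/hole analysis inside pan : dark small holes on pebbles
u0,v0=proj(P,[[*C,.06]])[0].astype(int)
g=cv2.cvtColor(P["color"],cv2.COLOR_RGB2GRAY)[v0-22:v0+22,u0-36:u0+36]
for r in g[::2,::2]: print(" ".join("%3d"%x for x in r))
E
```

```text
lip rel C -0.01174391381659855 -0.000803700925477875 z 0.18202533765178205 tilt -49.52994063320249 q [ 0.4691  0.3376  0.7574 -0.0015  2.1257 -1.552 ]
side 0.56 [337.4 147.9] 57 rel pan [0.058 0.018]
 37  37  34  41  37  39  35 139 224 222 148 141 139 143 143 143 140 140 143 140 137 134 128 136 161 250 127  81  34  40  38  39  40  37  42  40
 35  34  33  38  41  36 150 250 158 143 139 141 141 142 145 140 141 139 138 141 138 136 134 131 128 127 135 216 158  55  33  39  41  40  40  39
 32  39  36  33  37  99 251 161 152 138 140 144 142 144 141 142 141 140 139 138 136 136 131 132 131 128 125 122 142 217 115  33  39  36  39  39
 36  20  34  33  30 201 174 153 147 137 140 141 142 142 145 142 144 138 140 138 133 135 130 128 131 129 126 121 121 122 210 173  42  35  41  41
 17  28  67  85 116 255 159 154 144 136 138 143 143 143 140 142 140 145 137 137 132 129 132 128 129 129 130 124 120 123 118 188 219  38  38  40
 82 116 115 117 118 246 157 151 144 140 138 141 154 157 155 154 151 147 139 138 133 132 127 129 130 126 128 123 122 122 117 113 197 154  37  40
122 119 117 115 112 178 154 148 147 
[... 1567 characters left out ...]
  75 112 114 114 117 119 119 120 123 120 123 125 124 130 135 144 145 172 182 180 176 154 149 143 135 131 132 134 255 232 125
 71  67  69  73 187 123  90 113 116 116 118 119 121 120 120 129 128 129 127 133 137 136 138 135 138 140 136 138 139 133 132 135 132 255 237 122
 71  73  69  69  78 192 127  94 112 117 117 120 121 122 123 122 125 133 133 131 133 137 138 144 140 139 138 138 140 134 134 136 127 255 207 124
187  78  69  71  67  80 181 181  83 110 118 120 121 123 125 125 126 131 136 137 137 137 137 137 137 138 139 140 135 131 132 126 205 255 152 128
134 192  79  66  74  69  71 163 190 102  99 119 122 124 127 127 128 131 131 137 138 141 139 137 141 137 138 135 132 129 130 144 255 233 123 124
```

```bash
python3 - <<'E'
from pb import *
import fit as F
to([])
for n in("scene","side"):
    P=cams.grab_frame(n);fl=F.sil(P,[F.box(-135,65,-47,47,6,8)],*TR,0)>.5
    print(n,"tray white",((P["color"].min(2)>225)&fl).sum())
    P0=cv2.imread(f"pics/{n}0.png");print("before",((P0.min(2)>225)&fl).sum())
    pm=F.sil(P,[F.cyl(68,68,45,46)],*C,0,0)>.5  # pan floor
    w=((P["color"].min(2)>245)&pm).astype(np.uint8);print("pan white",w.sum())
    for o in cams.outline_of(P,"pebble2_center")[:5]: print("peb",o["conf"],o["extent"],o["pixels"].sum())
# scoop mat pose: target origin on mat
m=(.5721,-.3299,-.2445);f=np.array([np.cos(m[2]),np.sin(m[2])])
print("home est",np.array(m[:2])+.015*f)
E
```

```text
t 26.1333 p [0.5455 0.3146 0.3244] F [ 0.5817  0.1672 -2.2696] g 0.19940826327050165
scene tray white 0
before 188
pan white 428
peb 0.62 [244.3, 212.7, 262.0, 226.5] 143
peb 0.59 [347.1, 339.6, 363.7, 363.7] 246
peb 0.43 [438.8, 186.6, 455.8, 195.9] 127
peb 0.32 [162.5, 272.4, 233.1, 365.0] 5269
side tray white 0
before 115
pan white 87
peb 0.44 [283.0, 260.6, 291.4, 274.5] 119
home est [ 0.5867 -0.3335]
```

Both pebbles are in the pan (scene blobs at about (447,191) and (462,192)) and the tray is empty. Next I return the scoop.

```bash
cat > hm.py <<'E'
from du import *
H=(.582,-.334,-.333)
def hm(z,tilt): return pose(H[:2],z,H[2],np.deg2rad(tilt))
E
python3 - <<'E'
from hm import *
to([lw(.58,.16,.2,-45,.2),lw(.59,.0,.2,-42,0.0),lw(.6,-.15,.18,-30,-.15)])
E
```

```text
t 26.3333 p [0.5475 0.3154 0.3158] F [ 0.6081 -0.2215 -1.4799] g 0.19793110337905154
travel [-0.0042 -0.1494 -0.0571] rot [ 0.2499 -0.0714  0.0115]
travel [ 0.002  -0.2915 -0.1219] rot [ 0.4503 -0.1218  0.0069]
travel [ 0.0356 -0.4134 -0.1948] rot [ 0.6003 -0.323  -0.0546]
```

>>> move_arm([
  {"travel": [-0.001, -0.02, -0.008], "rot": [0.035, -0.01, 0]},
  {"travel": [-0.002, -0.053, -0.02], "rot": [0.09, -0.025, 0.003]},
  {"travel": [-0.003, -0.09, -0.034], "rot": [0.15, -0.043, 0.006]},
  {"travel": [-0.004, -0.125, -0.048], "rot": [0.21, -0.06, 0.01]},
  {"travel": [-0.002, -0.16, -0.063], "rot": [0.265, -0.076, 0.01]},
  {"travel": [0, -0.195, -0.079], "rot": [0.315, -0.09, 0.009]},
  {"travel": [0.001, -0.23, -0.095], "rot": [0.365, -0.103, 0.008]},
  {"travel": [0.002, -0.265, -0.11], "rot": [0.415, -0.114, 0.007]},
])

```text
time_s: 27.0
eef_pos: [0.5638, 0.0271, 0.3205]
eef_rot: [[0.042, -0.033, 0.999], [0.0, 0.999, 0.033], [-0.999, -0.001, 0.042]]
ft_force: [0.1, 1.1, -1.3]
gripper_width: 0.2
```

```bash
python3 - <<'E'
from hm import *
to([lw(.6,-.15,.2,-30,-.15),lw(.61,-.27,.17,-15,-.28),hm(.1,-2)])
E
```

```text
t 27.0 p [0.5638 0.0271 0.3205] F [ 0.0714  1.1029 -1.3021] g 0.200480339892996
travel [ 0.0046 -0.169  -0.0193] rot [ 0.1812 -0.2192 -0.0265]
travel [ 0.0508 -0.2742 -0.0404] rot [ 0.3035 -0.4776 -0.087 ]
travel [ 0.142  -0.3404 -0.0544] rot [ 0.345  -0.7004 -0.143 ]
```

>>> move_arm([
  {"travel": [0.001, -0.035, -0.004], "rot": [0.036, -0.044, -0.005]},
  {"travel": [0.002, -0.07, -0.008], "rot": [0.075, -0.09, -0.01]},
  {"travel": [0.003, -0.105, -0.012], "rot": [0.113, -0.136, -0.016]},
  {"travel": [0.0046, -0.14, -0.016], "rot": [0.15, -0.18, -0.022]},
  {"travel": [0.008, -0.17, -0.02], "rot": [0.181, -0.22, -0.027]},
  {"travel": [0.018, -0.2, -0.025], "rot": [0.22, -0.3, -0.045]},
  {"travel": [0.034, -0.237, -0.033], "rot": [0.26, -0.39, -0.066]},
  {"travel": [0.05, -0.274, -0.04], "rot": [0.3, -0.478, -0.087]},
])

```text
time_s: 27.67
eef_pos: [0.5347, -0.2499, 0.2678]
eef_rot: [[0.483, 0.275, 0.831], [-0.139, 0.961, -0.237], [-0.864, -0.001, 0.503]]
ft_force: [1.5, -1.1, -1.2]
gripper_width: 0.201
```

```bash
python3 - <<'E'
from hm import *
to([hm(.12,-8),hm(.1,-2),hm(.06,-2)])
E
```

```text
t 27.6667 p [ 0.5347 -0.2499  0.2678] F [ 1.4824 -1.1016 -1.2274] g 0.2010109471588877
travel [ 0.0658 -0.0651 -0.017 ] rot [ 0.0459 -0.1189 -0.029 ]
travel [ 0.0838 -0.0646 -0.0372] rot [ 0.0444 -0.2236 -0.0314]
travel [ 0.1184 -0.0645 -0.0573] rot [ 0.0444 -0.2236 -0.0314]
```

>>> move_arm([
  {"travel": [0.02, -0.025, -0.006], "rot": [0.015, -0.05, -0.01]},
  {"travel": [0.042, -0.05, -0.012], "rot": [0.03, -0.09, -0.02]},
  {"travel": [0.0658, -0.065, -0.02], "rot": [0.045, -0.15, -0.03]},
  {"travel": [0.0838, -0.065, -0.0372], "rot": [0.044, -0.224, -0.031]},
  {"travel": [0.1, -0.0645, -0.047], "rot": [0.044, -0.224, -0.031]},
  {"travel": [0.1184, -0.0645, -0.0573], "rot": [0.044, -0.224, -0.031]},
  {"travel": [0.1184, -0.0645, -0.0573], "rot": [0.044, -0.224, -0.031]},
  {"travel": [0.1184, -0.0645, -0.0573], "rot": [0.044, -0.224, -0.031]},
])

```text
time_s: 28.33
eef_pos: [0.5258, -0.3142, 0.1338]
eef_rot: [[0.642, 0.326, 0.694], [-0.22, 0.945, -0.241], [-0.734, 0.002, 0.679]]
ft_force: [-0.5, -0.6, -0.6]
gripper_width: 0.202
```

```bash
python3 - <<'E'
from hm import *
to([hm(.03,-2),hm(.012,-2),hm(.006,-2)])
from fit import fit,M,sil
s=env.get_state();p=np.array(s["eef_pos"]);R=s["eef_rot"];yaw=np.arctan2(-R[0,1],R[1,1]);f=np.array([np.cos(yaw),np.sin(yaw)])
Ds=[]
for n in("scene","side"):
    P=cams.grab_frame(n);q=proj(P,[[*(p[:2]+.05*f),p[2]-.03]])[0]
    o=[o for o in cams.outline_of(P,"scoop") if np.hypot(*(np.argwhere(o["pixels"]).mean(0)[::-1]-q))<40]
    if o:Ds.append((P,o[0]["pixels"].astype(np.float32)))
# fit pitch of scoop relative to level, with position from kinematics varied
from scipy.optimize import minimize
def mod(v):
    x,y,z,ya,t=v;c,sn=np.cos(t),np.sin(t);Rt=np.array([[c,0,-sn],[0,1,0],[sn,0,c]])
    parts=[q@Rt.T for q in M["scoop"]];return parts,x,y,ya,z
def cost(v):
    parts,x,y,ya,z=mod([v[0],v[1],v[2],v[3]/5,v[4]/5]);return -np.mean([np.minimum(a:=sil(P,parts,x,y,ya,z),m).sum()/np.maximum(a,m).sum() for P,m in Ds])
v0=np.array([*(p[:2]+.0613*f),p[2]-.0747,yaw*5,0]);
r=minimize(cost,v0,method="Nelder-Mead",options=dict(initial_simplex=np.r_[[v0],v0+.01*np.diag([1,1,1,8,15])],maxiter=250))
v=r.x;print(len(Ds),-r.fun,"origin",v[:3],"yaw",v[3]/5,"pitch lipup deg",np.rad2deg(v[4]/5),"start",v0)
E
```

```text
t 28.3333 p [ 0.5258 -0.3142  0.1338] F [-0.5195 -0.6392 -0.6054] g 0.20246992849899917
travel [ 0.0205 -0.0004 -0.0177] rot [-0.0013 -0.0044 -0.0019]
travel [ 0.0337 -0.0004 -0.0299] rot [-0.0013 -0.0044 -0.0019]
travel [ 0.0381 -0.0004 -0.034 ] rot [-0.0013 -0.0044 -0.0019]
2 0.9055434465408325 origin [ 0.5868 -0.3338  0.0644] yaw -0.33287750760758594 pitch lipup deg -0.6203278213099161 start [ 0.5838 -0.3343  0.0591 -1.663   0.    ]
```

>>> move_arm([
  {"travel": [0.01, 0, -0.0085], "rot": [0, -0.005, 0]},
  {"travel": [0.0205, 0, -0.0177], "rot": [0, -0.01, 0]},
  {"travel": [0.028, 0, -0.0245], "rot": [0, -0.01, 0]},
  {"travel": [0.0337, 0, -0.03], "rot": [0, -0.01, 0]},
  {"travel": [0.0375, 0, -0.0335], "rot": [0, -0.01, 0]},
  {"travel": [0.0375, 0, -0.0335], "rot": [0, -0.01, 0]},
  {"travel": [0.0375, 0, -0.0335], "rot": [0, -0.01, 0]},
])

```text
time_s: 29.12
eef_pos: [0.5288, -0.3159, 0.0895]
eef_rot: [[0.654, 0.326, 0.683], [-0.226, 0.945, -0.235], [-0.722, -0.001, 0.692]]
ft_force: [-1.0, -0.2, -1.5]
gripper_width: 0.201
```

```bash
python3 - <<'E'
from hm import *
to([hm(.004,-2),hm(.0,-2)])
E
```

```text
t 29.1167 p [ 0.5288 -0.3159  0.0895] F [-1.0289 -0.1794 -1.5371] g 0.20089906974392813
travel [ 0.0046  0.0003 -0.0078] rot [0.0014 0.0133 0.0002]
travel [ 0.0075  0.0003 -0.0106] rot [0.0014 0.0133 0.0002]
```

>>> move_arm([
  {"travel": [0.0022, 0, -0.002], "rot": [0, 0, 0]},
  {"travel": [0.0043, 0, -0.0041], "rot": [0, 0, 0]},
  {"travel": [0.0058, 0, -0.0055], "rot": [0, 0, 0]},
  {"travel": [0.0058, 0, -0.0055], "rot": [0, 0, 0]},
])

```text
time_s: 29.45
eef_pos: [0.5286, -0.3158, 0.081]
eef_rot: [[0.653, 0.326, 0.683], [-0.226, 0.945, -0.235], [-0.723, -0.001, 0.691]]
ft_force: [0.2, 0.2, -1.7]
gripper_width: 0.203
```

>>> move_arm([
  {"travel": [0.0014, 0, -0.0014], "rot": [0, 0, 0]},
  {"travel": [0.0022, 0, -0.002], "rot": [0, 0, 0]},
  {"travel": [0.0022, 0, -0.002], "rot": [0, 0, 0]},
])

```text
time_s: 29.7
eef_pos: [0.5286, -0.3157, 0.0775]
eef_rot: [[0.653, 0.326, 0.684], [-0.226, 0.945, -0.235], [-0.723, -0.001, 0.691]]
ft_force: [-0.2, 1.0, -1.6]
gripper_width: 0.2
```

>>> move_arm([
  {"travel": [0.0014, 0, -0.0014], "rot": [0, 0, 0]},
  {"travel": [0.0018, 0, -0.0017], "rot": [0, 0, 0]},
  {"travel": [0.0018, 0, -0.0017], "rot": [0, 0, 0]},
])

```text
time_s: 29.95
eef_pos: [0.5289, -0.316, 0.0758]
eef_rot: [[0.654, 0.326, 0.683], [-0.226, 0.945, -0.235], [-0.722, -0.001, 0.692]]
ft_force: [0.2, -0.6, 0.9]
gripper_width: 0.199
```

>>> move_arm([
  {"travel": [0.0007, 0, -0.0007], "rot": [0, 0, 0]},
  {"travel": [0.0007, 0, -0.0007], "rot": [0, 0, 0]},
  {"travel": [0.0007, 0, -0.0007], "rot": [0, 0, 0]},
])

```text
time_s: 30.2
eef_pos: [0.5292, -0.3162, 0.0757]
eef_rot: [[0.654, 0.326, 0.682], [-0.227, 0.945, -0.234], [-0.721, -0.001, 0.693]]
ft_force: [-1.8, 0.2, 3.1]
gripper_width: 0.197
```

Contact is made. Release and back out along the fingers.

>>> move_arm([
  {"travel": [0, 0, 0], "rot": [0, 0, 0]},
  {"travel": [0, 0, 0], "rot": [0, 0, 0]},
  {"travel": [0, 0, 0], "rot": [0, 0, 0]},
  {"travel": [0, 0, 0], "rot": [0, 0, 0]},
  {"travel": [0, 0, 0], "rot": [0, 0, 0]},
], grip=0.055)

```text
time_s: 30.62
eef_pos: [0.5291, -0.3161, 0.0753]
eef_rot: [[0.654, 0.326, 0.682], [-0.227, 0.945, -0.235], [-0.722, -0.001, 0.692]]
ft_force: [-0.4, -0.3, -0.4]
gripper_width: 0.544
```

>>> move_arm([
  {"travel": [-0.01, 0, 0], "rot": [0, 0, 0]},
  {"travel": [-0.03, 0, 0], "rot": [0, 0, 0]},
  {"travel": [-0.06, 0, 0], "rot": [0, 0, 0]},
  {"travel": [-0.09, 0, 0.01], "rot": [0, 0.05, 0]},
  {"travel": [-0.12, 0, 0.03], "rot": [0, 0.1, 0]},
  {"travel": [-0.14, 0, 0.06], "rot": [0, 0.2, 0]},
  {"travel": [-0.16, 0, 0.08], "rot": [0, 0.3, 0]},
  {"travel": [-0.16, 0, 0.08], "rot": [0, 0.3, 0]},
])

```text
time_s: 31.28
eef_pos: [0.4832, -0.3014, 0.2576]
eef_rot: [[0.429, 0.326, 0.842], [-0.154, 0.945, -0.287], [-0.89, -0.006, 0.456]]
ft_force: [-0.1, -0.0, 1.6]
gripper_width: 0.626
```

```bash
python3 - <<'E'
from pb import *
to([]);import fit as F
Ds=[];ms=[]
for n in("scene","side"):
    P=cams.grab_frame(n);save(P,n+"_end.png");q=proj(P,[[.582,-.334,.03]])[0]
    o=[o for o in cams.outline_of(P,"scoop") if np.hypot(*(np.argwhere(o["pixels"]).mean(0)[::-1]-q))<40]
    if o:Ds.append((P,o[0]["pixels"].astype(np.float32)))
    P0=cv2.imread(f"pics/{n}0.png")[:,:,::-1]
    for w,c in(("bottle",(.7915,-.016,.07)),("beaker",(.787,.137,.042)),("weight",(.771,-.244,.035))):
        u,v=proj(P,[c])[0].astype(int);print(n,w,"mean diff",np.abs(P["color"][v-25:v+25,u-18:u+18].astype(int)-P0[v-25:v+25,u-18:u+18]).mean().round(2))
print(len(Ds),F.fit("scoop",Ds,[.584,-.334,-.333*3],.004))
import rim; rim.rim((.5694,.3266))
W=cams.grab_frame("wrist")
E
```

```text
t 31.2833 p [ 0.4832 -0.3014  0.2576] F [-0.1096 -0.0235  1.5711] g 0.6262599114704368
scene bottle mean diff 14.45
scene beaker mean diff 17.89
scene weight mean diff 13.07
side bottle mean diff 6.82
side beaker mean diff 6.49
side weight mean diff 6.13
2 (np.float64(0.5885189895072689), np.float64(-0.33622245332072687), np.float64(-0.3341723211669196), np.float64(0.9272058010101318))
rim [0.5694 0.3266] 210.11679
rim [0.5704 0.3236] 173.98744
rim [0.5694 0.3266] 381.8213
```

```bash
python3 - <<'E'
from pb import *
P=cams.grab_frame("scene")
for w in("bottle","beaker","weight"):
    for o in cams.outline_of(P,w)[:1]: print(w,np.round(o["extent"],1))
a=cv2.imread("pics/scene0.png",0).astype(np.float32);b=cv2.imread("pics/scene_end.png",0).astype(np.float32)
print("bg diff",np.abs(a-b)[300:350,440:500].mean(), "shift",[cv2.phaseCorrelate(a[v-30:v+30,u-25:u+25].copy(),b[v-30:v+30,u-25:u+25].copy()) for u,v in((394,309),(450,283),(278,370))])
pb()
u0,v0=proj(P,[[*C,.06]])[0].astype(int)
g=cv2.cvtColor(P["color"],cv2.COLOR_RGB2GRAY)[v0-2:v0+14,u0-10:u0+34]
for r in g[::2,::2]: print(" ".join("%3d"%x for x in r))
E
```

```text
beaker [429.4 258.8 470.5 308.2]
weight [261.8 352.  298.8 393.2]
bg diff 7.737 shift [((-0.03200004493839259, -0.008787178095776227), 0.9813533452351888), ((-0.03441361449097968, 0.02548482509642014), 0.9705692017873129), ((-0.03373584117566608, -0.0769704019909554), 0.942793168703715)]
scene 0.56 [405.2 223.5] 6182 rel pan [ 0.052 -0.173]
scene 0.44 [462.4 192.3] 37 rel pan [0.04  0.024]
side 0.24 [338.8 191.6] 902 rel pan [ 0.011 -0.228]
253 253 253 253 253 253 254 254 254 255 242 196 187 184 164 139 119 117 118 111 108 203
253 253 253 253 254 250 254 254 254 254 255 255 192 179 157 158 142 115 115 110 105 248
253 253 253 253 252 200 255 255 254 254 255 253 253 193 176 168 158 123 110 109 143 254
253 253 251 249 231 167 214 254 255 255 255 249 253 250 255 255 254 194 105 121 253 179
250 254 251 249 214 159 177 193 208 216 226 252 237 252 254 255 255 255 185 251 212 128
125 194 241 237 199 152 160 176 182 194 213 253 196 244 251 254 255 255 246 177 230 148
123 122 123 137 188 219 231 234 240 225 249 253 226 249 252 247 243 188 135 131 255 209
121 123 126 129 129 133 138 145 146 174 184 184 181 157 151 144 135 134 134 133 255 232
```

```bash
python3 -c "
from station import env
print(env.sign_off())"
```

```text
the job is handed in; nothing more can be done
None
```

The job is done and handed in at about 31 s of robot time, well under the 72 s limit.

- **Pan:** I slid it by its handle. That left it about 5.6 mm short of the empty ring, so I nudged it on with closed fingers. My last combined two-camera check put the rim centre on the measured ring centre (0.569, 0.327). The side camera alone read about 3 mm less in y.
- **Pebbles:** I scooped both against the ramp and tipped them into the pan. The fingers held only the scoop handle. The tray shows no white pixels now, and two adjacent white shapes show in the pan. I judged that from pixel values because my picture quota was used up. The detector marked one pebble there with modest confidence.
- **Scoop:** It is back upright and level on its mat, about 8 mm from where it first stood, and the gripper is clear.
- **Bottle, beaker and weight:** They show no shift between the first and last scene pictures. In the final check the detector did not report the bottle, but the image comparison showed it had not moved.

One thing went differently than planned. Joint 2 stopped just short of its limit several times, so I put the scoop into the tray lip-down and levelled it as it advanced.

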